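Fetch the rear profile template from the crowded hook

TASK

The profile template wanted for the next job hangs at the back of the crowded hook: move the front template, then the middle one, to the spare hook, sliding the first back until it presses gently on the sprung rubber stop and the second until it presses on the first (hold each there for a moment with some 5 to 10 N, never driving the spring to its end, and force nothing against the hooks), and leave both hanging freely there, close together. Then take the rear template and stand it upright in the slot of the wooden rack, fully down, and let go. Put nothing down on the bench and leave the other things alone.

Things in the scene. Friction and masses are not known exactly. Their poses are not given: they have to be found in the camera images.
- full_hook: Fixed steel stand, 30 mm post 225 high, three templates hung on it. Origin: base centre on bench (base 120x130x10 mm). Hook: level round rod, 12 mm thick, along the stand's own -x, axis 205 mm above origin, out to 150 mm; there it turns up, axis rising 8 mm to the tip at 164 mm: lift an eye about 13 mm to pass. Templates hang 55, 90 and 125 mm (+-3) out from the origin.
- spare_hook: Stand with the same shape, sizes and axes as full_hook, but no templates; a spring stop is on its rod (see stop).
- stop: Brass collar fixed at the root of the spare rod; origin on rod axis over stand origin, axes as stand. It carries a black rubber disc round the rod, 50 mm across, 6 thick, which yields 12 mm to +x on a 1200 N/m spring. The disc's resting place differs each time: front face 30 to 55 mm out from the origin (to -x). This pose does NOT tell where: find it by touch or sight.
- front_template: Nearest the tip; blade stepped 60, 44, 28 mm wide. Wooden head with eye, grip on top, 6 mm aluminium blade to 130 mm below origin; 0.19-0.31 kg. Origin: the rod's axis when hung; own z up, x along the rod to the post, y across. Grip 14 (x) by 30 mm (y, pinch this), 20 to 62 mm above origin. See front_eye for the head.
- front_eye (a point): Middle of the front template's eye, 10 mm below its origin, on its axes; alike on all three. Eye: through hole along x, 34 mm wide (y), floor 16 mm below this point; roof an inverted V of 25 degree slopes, bearing on the rod at 16.6 mm above this point at mid-width. Head round it: 26 mm thick (x), 58 wide (y), from 28 mm below to 30 mm above this point.
- middle_template: Hangs in the middle. Same head, eye, grip, origin, axes, length and mass as front_template; blade 60 mm wide with two 30 mm waists.
- rear_template: Hangs rearmost, next to the post. Same head, eye, grip, origin, axes, length and mass as front_template; blade 36 mm wide with a straight foot 60 mm wide (y), 35 high, 6 thick, its edge 130 mm below the origin.
- rack: Fixed light-wood block 70 (x) by 120 (y) by 42 mm high. Origin: centre of its underside. In its top an upright slot, 11 mm (own x) by 71 mm (own y), 30 mm deep (floor 12 mm above the origin), edges bevelled 4 mm. A template fully down in it has its origin 142 mm above the rack's.
- figurine: small plaster figurine 92 mm high, between the stands; bystander, to be left alone (origin at its underside or middle)
- clay_pot: terracotta cup 75 mm high, between the stands; bystander, to be left alone (origin at its underside or middle)
- mallet: hammer lying on the bench at the left; bystander, to be left alone (origin at its underside or middle)
- scraper: spatula lying on the bench at the right; bystander, to be left alone (origin at its underside or middle)
- brush: brush lying on the bench, near right; bystander, to be left alone (origin at its underside or middle)
Things that resemble listed ones, but are neither listed nor needed, are in the scene too. What is shaped like the rear_template but blue, purple or yellow is not meant.

How it is judged:
By the outcome, as a careful person would: the job done as asked, in the order asked, and still so for the second after the job is handed in, with the robot touching nothing.
It also fails if it takes over 72 s, if anything falls off the work surface, if the arm or the gripper's body presses on something with over 40 N, if the wrist force passes 120 N, or if a joint passes its speed limit or range.

ROBOT

A 6-joint arm with a two-finger parallel gripper is mounted at the origin on the work surface. World frame = base frame: x ahead of the robot, y to its left, z up, the work surface at z = 0. Lengths are in mm, angles in rad, forces in N, time in s.
With the tool pointing down it reaches from about 275 to 750 mm from the base axis. Payload 10.2 kg.
Tool frame: the origin (TCP) lies midway between the tips of the shut fingers; the grasp point (between the pads) lies grasp_offset behind it (grasp_offset is the distance from the TCP to the grasp point, in mm); x points along the fingers, z is the direction in which the jaws open and shut, and the axes are right-handed (so a half turn about x gives the same grasp; the last joint's range is limited). The gripper opens to 85 mm and grips with 20 to 120 N. Pads are 22 mm wide; open, the fingers measure 114 mm over their backs; the gripper's body (76 mm by 85 mm) begins 54 mm behind the grasp point. The pads swing forward as they close: fully open they stand 13 mm farther back than shut.
Start: joints at [-1.387, 0.313, 1.498, -0, 1.331, -0.223], TCP at [207.716, -482.167, 231.294] pointing down, gripper open.
Joint ranges: [-2.94, 2.94], [-0.97, 2.17], [0.19, 2.56], [-1.23, 4.37], [0.02, 3.11], [-2.88, 2.88]. Speed limits (rad/s): [2.39, 2.39, 3.01, 3.14, 3.14, 3.14].

INTERFACE

Orientations are given as a unit quaternion [w, x, y, z].
In Python, from rig import sense, capture, calibration, finish_job, grasp_offset gives the robot as it stands.
- The arm moves only by the shell command python3 -m jog 'ROWS' [FORCE]. ROWS is JSON, a list of rows, each an object with "linear": the shift along the tool's x, y, z scaled (see below), a list of three; "rotation": the turn, a rotation vector about the tool's x, y, z scaled (see below), a list of three; "grip": the finger opening in mm, from 0 to 85.4. A call has 1 to 20 rows; each row is the pose to reach, as a shift and turn from the pose measured when the call began, along the tool's axes at that moment; what a row does not reach only later rows make up. The controller multiplies each number of a shift by 0.3 m and each number of a turn by 0.5 rad. A row lasts 1/12 s, in which the tool goes at most 41.7 mm and 7.16 degrees, less where a joint would pass 70% of its speed; a pose out of reach is approached as far as the arm can. A call with a number of a shift or a turn outside -1 to 1 is refused whole. A call with a gripper value outside its range is refused whole. The fingers move at their own pace and stop on an object; FORCE is the grip in N (left out, the last holds). Time passes only in rows, so rows that repeat a pose let the fingers close. It gives the time, the measured TCP pose, the force and the opening at its end, in the units of the state.
- sense(): the state, without advancing time (a new reading comes with each control period).
- capture(name): name is "scene" or "top" or "wrist"; returns (picture, depth): 400x640x3 uint8, red, green, blue; 400x640 float32, mm along the optical axis (not along the pixel's ray), 0 where there is no reading.
- calibration(name): a dict with "intrinsics" (3x3 intrinsics, pixels), "world_from_camera" (4x4, takes a point from camera to world coordinates). Camera axes: x right, y up, looking along -z (the intrinsics and any distortion apply to the point x, -y, -z); pixel columns grow to the right and rows downward; lengths in mm; the calibration is good to about 2 mm. A picture is of the moment at which its call begins: read the wrist's pose just before it. calibration takes no time and is no camera call; for the wrist camera it gives the pose at the moment of the call.
- finish_job(): hands the job in, once; it reports no verdict.
The state is a dict: "time_s": time; "joints": joint angles; "dq": joint speeds; "tau": joint torques, N m; "eef_pos": TCP position; "ee_rot": TCP orientation; "force": force on the tool from outside, world axes, zero at the start; "wrist_torque": the same for the moment, N m; "grip_width": opening from 0.0 (shut) to 1.0 (fully open).
Only numpy, scipy, OpenCV 4.12 (cv2) and the standard library are available. Lean on these libraries where they do the work, as an engineer would, in place of code of your own. Each camera call takes 0.05 s, during which the arm holds its last target.

## Working session

There is one attempt and no reset: what is moved stays moved. The work goes in short steps, Python scripts to look and compute and a shell command to move; the robot and the scene stay as the last step left them, time stands still between calls to the robot, and variables do not carry over. Pictures are saved under pics/ and viewed, and the job is handed in when it is done.

```bash
ls; mkdir -p pics
python3 - <<'E'
from rig import *
import cv2,numpy as np
print(sense(), grasp_offset)
for n in ("scene","top"):
    p,d=capture(n); cv2.imwrite(f"pics/{n}0.png",p[:,:,::-1]); np.save(f"pics/{n}0.npy",d)
    c=calibration(n); print(n,np.round(c["intrinsics"],1).tolist(),np.round(c["world_from_camera"],3).tolist(),[k for k in c])
E
```

```text
pics
{'time_s': 0.0, 'joints': array([-1.38737071e+00,  3.13472279e-01,  1.49844026e+00, -1.31970488e-05,
        1.33099768e+00, -2.23406239e-01]), 'dq': array([-0.00060614,  0.00178825,  0.00110241,  0.00089993,  0.00024388,
       -0.00047627]), 'tau': array([ 1.04930044e-03, -4.12264717e+01, -2.59744245e+01, -1.05793977e-04,
        4.10244218e-03,  2.85900668e-06]), 'eef_pos': array([ 207.67796431, -481.89663166,  230.72248196]), 'ee_rot': array([ 0.59037359,  0.38901486,  0.5910256 , -0.38834933]), 'force': array([-1.22862216,  0.31147347, -0.11525485]), 'wrist_torque': array([ 0.01722902, -0.05117334, -0.00194097]), 'grip_width': 0.9973375880885996} 18.700000000000003
scene [[499.6, 0.0, 318.8], [0.0, 499.6, 194.6], [0.0, 0.0, 1.0]] [[-0.764, -0.482, 0.428, 1084.903], [0.645, -0.569, 0.509, 709.201], [-0.002, 0.666, 0.746, 1131.738], [0.0, 0.0, 0.0, 1.0]] ['intrinsics', 'world_from_camera']
top [[473.5, 0.0, 318.2], [0.0, 473.5, 200.7], [0.0, 0.0, 1.0]] [[0.02, 0.997, -0.071, 442.548], [-1.0, 0.02, -0.001, 26.507], [0.0, 0.071, 0.997, 1379.399], [0.0, 0.0, 0.0, 1.0]] ['intrinsics', 'world_from_camera']
```

View pics/scene0.png

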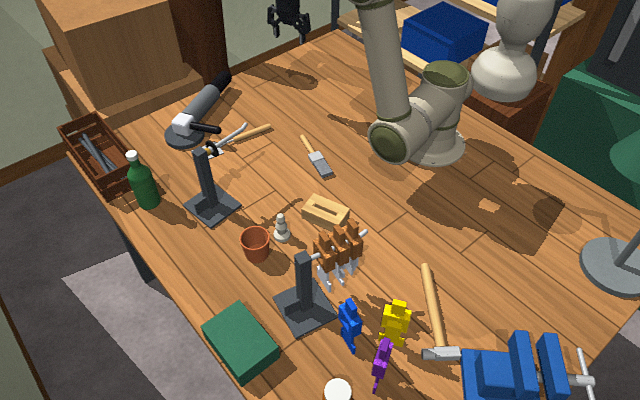

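View pics/top0.png

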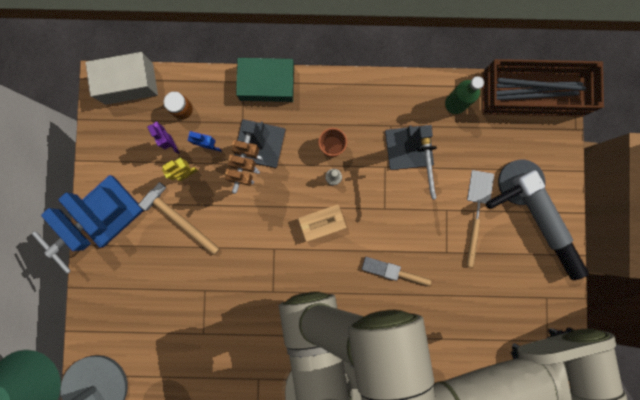

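The scene picture shows the full hook at (305,290) and the spare at (208,180), with the rack at (326,210). In the top picture the templates are at (240,165), the spare rod runs (427,140)→(434,195) and the rack is at (322,223). I'll enlarge these.

Run:
```python
import cv2
t=cv2.imread("pics/top0.png"); s=cv2.imread("pics/scene0.png")
def c(im,x0,y0,x1,y1,f): return cv2.resize(im[y0:y1,x0:x1],None,fx=f,fy=f,interpolation=cv2.INTER_CUBIC)
cv2.imwrite("pics/c1.png",c(t,215,105,305,205,6))   # full
cv2.imwrite("pics/c2.png",c(t,370,105,470,205,6))
cv2.imwrite("pics/c3.png",c(t,290,195,360,250,8))
cv2.imwrite("pics/c4.png",c(s,170,120,390,340,3))
```

```text
(no output)
```

View pics/c1.png

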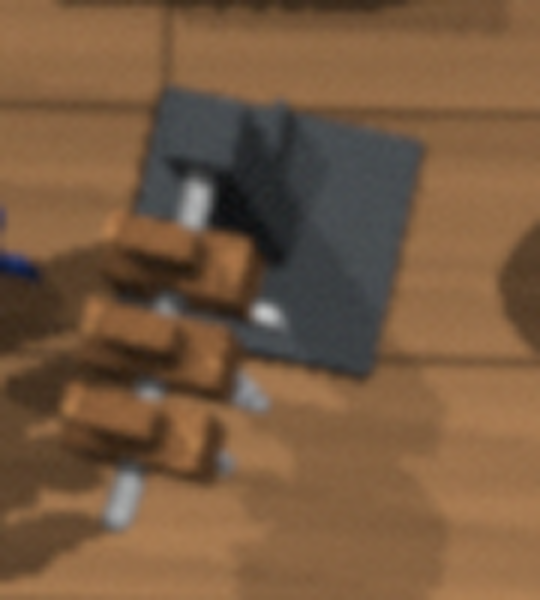

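View pics/c2.png

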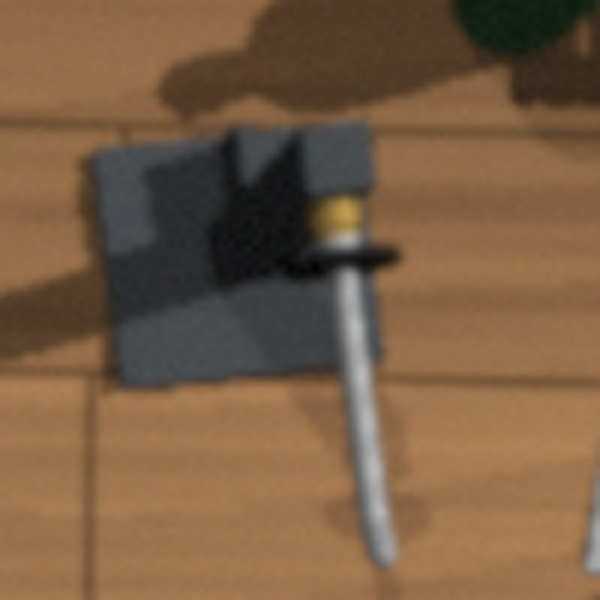

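View pics/c3.png

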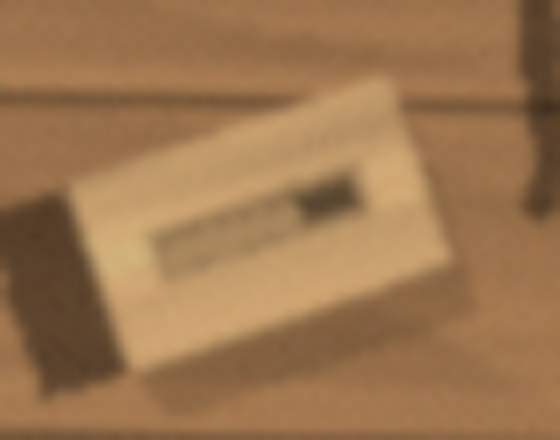

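View pics/c4.png

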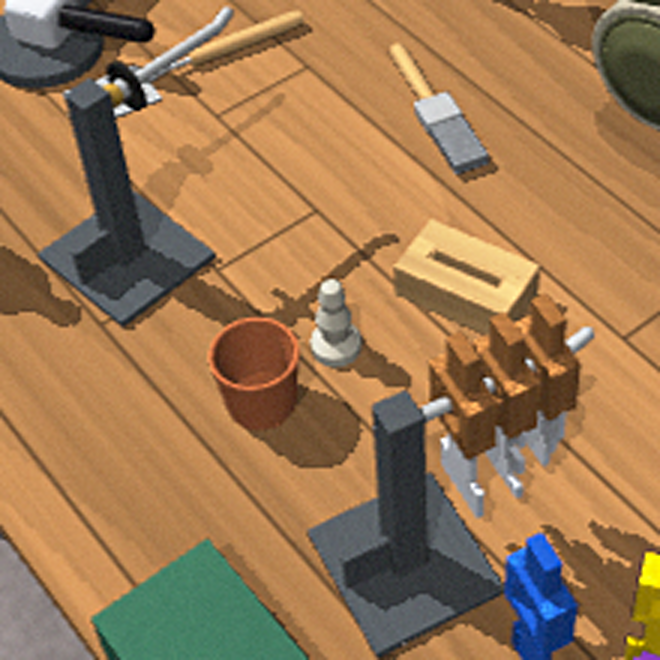

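```bash
cat > h.py <<'E'
import numpy as np, cv2
from rig import *
from scipy.spatial.transform import Rotation as R
def ray(name,uv,cal=None):
    c=cal or calibration(name);K=c["intrinsics"];T=np.array(c["world_from_camera"])
    d=np.array([(uv[0]-K[0][2])/K[0][0],-(uv[1]-K[1][2])/K[1][1],-1.]); return T[:3,3],T[:3,:3]@d
def onz(name,uv,z,cal=None):
    o,d=ray(name,uv,cal); return o+d*(z-o[2])/d[2]
def proj(name,P,cal=None):
    c=cal or calibration(name);K=c["intrinsics"];T=np.linalg.inv(c["world_from_camera"])
    p=T[:3,:3]@np.asarray(P,float)+T[:3,3]; return np.array([K[0][0]*p[0]/-p[2]+K[0][2],K[1][1]*-p[1]/-p[2]+K[1][2]])
E
python3 - <<'E'
from h import *
np.set_printoptions(precision=1,suppress=True)
d=np.load("pics/top0.npy")
for n,uv,z in [("frod",(248.3,137.5),208),("ftip",(234.7,191.7),213),("fb",(242.5,119.7),10),("fb",(285.3,129.2),10),("fb",(277,168),10),
 ("srod",(427.5,148.3),205),("stip",(434.7,198.3),213),("sb",(385.8,130),10),("sb",(390.3,169.2),10),("sb",(433.3,165.3),10),
 ("rk",(298.75,218.1),42),("rk",(338.75,204.75),42),("rk",(346.25,227.25),42),("rk",(306.25,241.5),42),
 ("head",(247.5,155),0),("disc",(427.5,147),0)]:
    print(n,onz("top",uv,z),d[int(round(uv[1])),int(round(uv[0]))])
E
```

```text
frod [681.3 206.  208. ] 0.0
ftip [544.  234.7 213. ] 1170.5409
fb [774.2 255.   10. ] 1389.2246
fb [748.5 128.7  10. ] 1390.6622
fb [633.5 150.   10. ] 1387.7396
srod [ 663.7 -243.4  205. ] 1166.852
stip [ 537.7 -259.9  213. ] 1169.8435
sb [ 752.2 -165.8   10. ] 1390.1062
sb [ 636.7 -180.1   10. ] 1387.4869
sb [ 650.7 -305.4   10. ] 1390.3784
rk [487.7  81.9  42. ] 1337.3955
rk [527.8 -30.4  42. ] 1385.4474
rk [464.7 -52.7  42. ] 1333.3069
rk [422.3  59.2  42. ] 1375.7255
head [671.6 238.6   0. ] 1209.126
disc [ 706.2 -290.5    0. ] 1158.4792
```

Top-view measurements:

| Item | Origin (mm) | Yaw | Check |
|---|---|---|---|
| Full stand | (704, 202) | ≈ -11.3° | The base corners give 129×117 mm and the tip is 163 mm out. |
| Spare stand | (701, -236) | ≈ +7.3° | Base corners are consistent. |
| Rack | (475.6, 14.5) | ≈ 19.6° | Corners agree. |

Next is a close look with the wrist camera on the way over.

```bash
cat >> h.py <<'E'
def state():
    s=sense(); q=s["ee_rot"]; return s,np.array(s["eef_pos"]),R.from_quat([q[1],q[2],q[3],q[0]])
def goal(yaw):   # template yaw deg; tool x down, tool z along +-template y
    y=np.deg2rad(yaw); Y=np.array([-np.sin(y),np.cos(y),0]); X=np.array([0,0,-1.])
    _,_,R0=state(); best=None
    for sg in (1,-1):
        Z=sg*Y; M=R.from_matrix(np.c_[X,np.cross(Z,X),Z]); a=(R0.inv()*M).magnitude()
        if best is None or a<best[0]: best=(a,M)
    return best[1]
def plan(p,yaw,quiet=False):
    s,p0,R0=state(); M=goal(yaw)
    l=R0.inv().apply(np.asarray(p,float)-p0)/300; r=(R0.inv()*M).as_rotvec()/0.5
    if not quiet: print("to",np.round(p,1),"lin",np.round(l,4).tolist(),"rot",np.round(r,4).tolist(),"rows",round(np.linalg.norm(l)*300/41.7,1),round(np.linalg.norm(r)*.5/0.125,1))
    return l,r
def show():
    s,p0,R0=state(); print("t",round(s["time_s"],2),"p",np.round(p0,1),"yawZ",np.round(R0.apply([0,0,1]),3),"down",np.round(R0.apply([1,0,0]),3),"F",np.round(s["force"],1),"g",round(s["grip_width"]*85.4,1),"j",np.round(s["joints"],2))
E
python3 - <<'E'
from h import *
show(); plan([560,-245,400],7.3); plan([300,-400,400],7.3)
p,d=capture("wrist"); cv2.imwrite("pics/w0.png",p[:,:,::-1])
s,p0,R0=state(); T=np.array(calibration("wrist")["world_from_camera"]); print(np.round(R0.as_matrix().T@(T[:3,3]-p0),1), np.round(R0.as_matrix().T@T[:3,:3],3))
E
```

```text
t 0.1 p [ 207.7 -481.9  230.8] yawZ [ 0.396 -0.918 -0.001] down [-0.     0.001 -1.   ] F [-0.1  0.  -0.1] g 85.8 j [-1.39  0.31  1.5  -0.    1.33 -0.22]
to [ 560 -245  400] lin [-0.5634, 1.3912, -0.2612] rot [0.5588, -0.0023, -0.0002] rows 11.0 2.2
to [ 300 -400  400] lin [-0.5638, 0.3909, -0.1297] rot [0.5588, -0.0023, -0.0002] rows 5.0 2.2
[-143.    64.2    0.3] [[-0.001  0.26  -0.966]
 [-0.     0.966  0.26 ]
 [ 1.     0.    -0.001]]
```

View pics/w0.png

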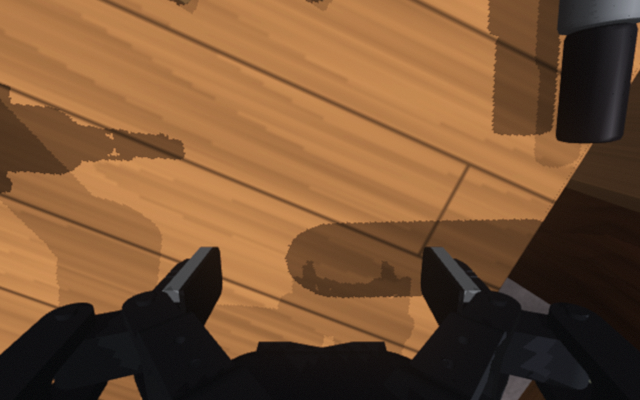

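```bash
python3 -m jog '[{"linear":[-0.12,0,0],"rotation":[0,0,0],"grip":85},{"linear":[-0.24,0.05,0],"rotation":[0.2,0,0],"grip":85},{"linear":[-0.33,0.15,-0.02],"rotation":[0.4,0,0],"grip":85},{"linear":[-0.33,0.28,-0.04],"rotation":[0.56,0,0],"grip":85},{"linear":[-0.33,0.41,-0.06],"rotation":[0.56,0,0],"grip":85},{"linear":[-0.33,0.54,-0.07],"rotation":[0.56,0,0],"grip":85},{"linear":[-0.33,0.67,-0.08],"rotation":[0.56,0,0],"grip":85},{"linear":[-0.33,0.8,-0.09],"rotation":[0.56,0,0],"grip":85}]'
python3 - <<'E'
from h import *
show(); plan([612,-247,330],7.3)
E
```

```text
time_s: 0.82
eef_pos: [418.9, -361.0, 329.9]
ee_rot: [0.53, 0.468, 0.531, -0.467]
force: [0.9, -0.1, -0.8]
grip_width: 0.993
t 0.82 p [ 418.9 -361.   329.9] yawZ [ 0.126 -0.992 -0.001] down [-0.     0.001 -1.   ] F [ 0.9 -0.1 -0.8] g 84.8 j [-0.92  0.33  1.22  0.    1.59  0.52]
to [ 612 -247  330] lin [-0.0001, 0.6866, -0.2955] rot [-0.0013, -0.0022, 0.0003] rows 5.4 0.0
```

```bash
python3 -m jog '[{"linear":[0,0.13,-0.05],"rotation":[0,0,0],"grip":85},{"linear":[0,0.26,-0.11],"rotation":[0,0,0],"grip":85},{"linear":[0,0.39,-0.17],"rotation":[0,0,0],"grip":85},{"linear":[0,0.52,-0.23],"rotation":[0,0,0],"grip":85},{"linear":[0,0.63,-0.28],"rotation":[0,0,0],"grip":85},{"linear":[0,0.687,-0.296],"rotation":[0,0,0],"grip":85},{"linear":[0,0.687,-0.296],"rotation":[0,0,0],"grip":85},{"linear":[0,0.687,-0.296],"rotation":[0,0,0],"grip":85}]'
python3 - <<'E'
from h import *
import pickle
show(); c=calibration("wrist")
p,d=capture("wrist"); cv2.imwrite("pics/w1.png",p[:,:,::-1]); pickle.dump((c,d),open("pics/w1.pkl","wb")); show()
E
```

```text
time_s: 1.48
eef_pos: [612.6, -246.3, 328.9]
ee_rot: [0.53, 0.467, 0.532, -0.467]
force: [-0.3, -0.6, 0.3]
grip_width: 0.993
t 1.48 p [ 612.6 -246.3  328.9] yawZ [ 0.128 -0.992 -0.002] down [-0.002  0.002 -1.   ] F [-0.3 -0.6  0.3] g 84.8 j [-0.56  0.61  0.8   0.    1.73  0.88]
t 1.53 p [ 611.8 -247.1  329.4] yawZ [ 0.126 -0.992 -0.001] down [-0.001  0.001 -1.   ] F [ 0.6 -0.6  0.3] g 85.0 j [-0.56  0.61  0.8   0.    1.73  0.88]
```

View pics/w1.png

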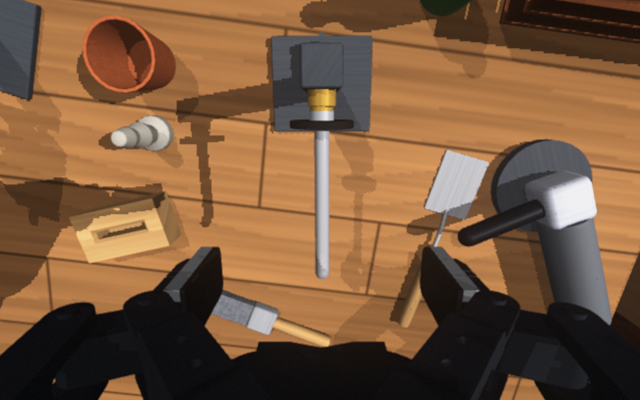

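The wrist picture shows the spare rod from (321,130) to its tip at (322,273), with the disc edge near row 125. The post top spans columns 302–343.

Run:
```python
import cv2
t=cv2.imread("pics/w1.png")
def c(im,x0,y0,x1,y1,f): return cv2.resize(im[y0:y1,x0:x1],None,fx=f,fy=f,interpolation=cv2.INTER_CUBIC)
cv2.imwrite("pics/w1a.png",c(t,262,30,382,140,5))
cv2.imwrite("pics/w1b.png",c(t,290,230,350,290,8))
cv2.imwrite("pics/w1c.png",c(t,65,185,185,275,6))
```

```text
(no output)
```

View pics/w1a.png

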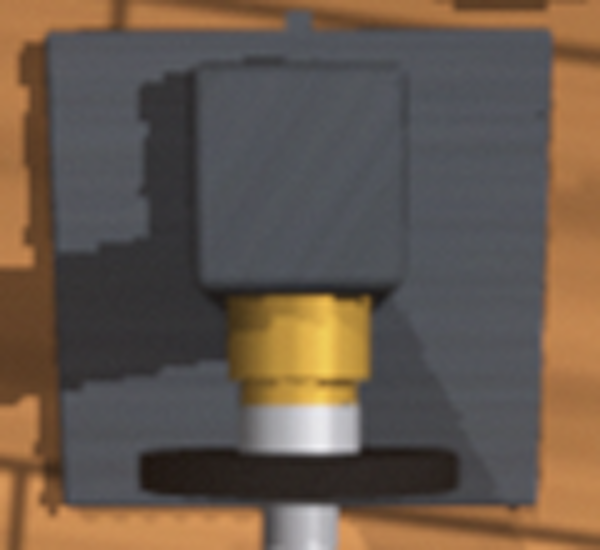

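View pics/w1b.png

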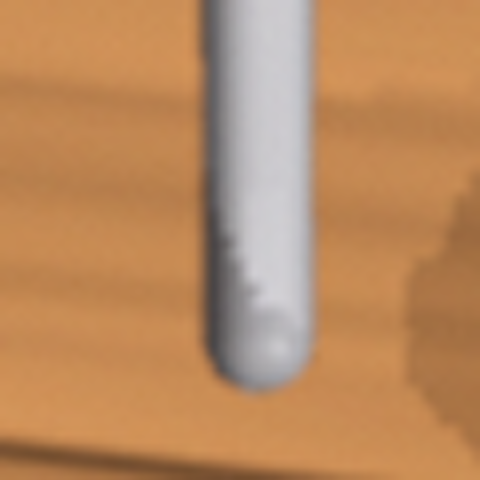

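View pics/w1c.png

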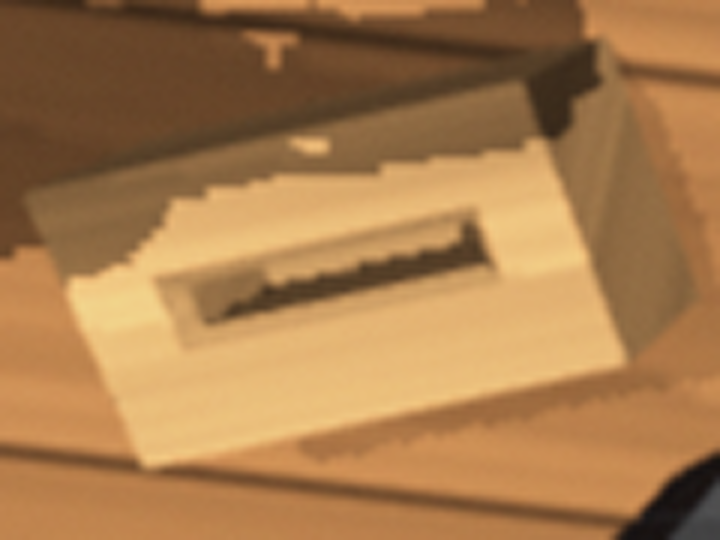

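Run:
```python
from h import *
import pickle
np.set_printoptions(precision=1,suppress=True)
c,d=pickle.load(open("pics/w1.pkl","rb"))
f=lambda u,v,z:onz("wrist",(u,v),z,c)
print("cam",np.array(c["world_from_camera"])[:3,3])
print("post",[f(u,v,225) for u,v in [(301.4,43.6),(343.4,43.6),(302,88),(343,88)]])
a=f(322.4,133,205);b=f(322.4,278.5,213);print("rod",a,b,np.degrees(np.arctan2(*(a-b)[[1,0]])))
print("base",[f(262+x/5,30+y/5,10) for x,y in [(48,33),(552,32),(67,503),(536,505)]])
print("disc front top",f(321.8,129.2,230),"back",f(321.8,119.8,230))
r=[f(*p,42) for p in [(69.2,217),(152,198.3),(169.7,245.3),(89.2,263)]];print("rack",r,np.mean(r,0))
r=[f(*p,42) for p in [(90.8,231.3),(143.3,219.7),(147.8,230.3),(96.7,243)]];print("slot",r,np.mean(r,0))
print(d[100,322],d[200,322],d[50,322])
```

```text
cam [ 676.6 -239.   471.9]
post [array([ 716.3, -220.1,  225. ]), array([ 720. , -248.5,  225. ]), array([ 687.7, -223.7,  225. ]), array([ 691.4, -252.4,  225. ])]
rod [ 657.  -242.3  205. ] [ 535.  -258.1  213. ] 7.38094296166397
base [array([ 754.2, -165.1,   10. ]), array([ 770.8, -292.2,   10. ]), array([ 637.7, -180.7,   10. ]), array([ 653.5, -307.7,   10. ])]
disc front top [ 661.5 -241.2  230. ] back [ 668.  -240.4  230. ]
rack [array([489.4,  83. ,  42. ]), array([530.5, -28.9,  42. ]), array([465.1, -53.1,  42. ]), array([423.3,  59.6,  42. ])] [477.1  15.1  42. ]
slot [array([472.1,  54.9,  42. ]), array([498.4, -17.1,  42. ]), array([483.7, -23. ,  42. ]), array([455.6,  47.6,  42. ])] [477.5  15.6  42. ]
244.72461 269.39658 227.31349
```

Spare origin is (704, -236.3), yaw 7.45°, with the disc face ≈ 43 mm out. The post and base centres agree to 0.3 mm. Next I go to the full hook.

```bash
python3 -m jog '[{"linear":[-0.02,0,-0.12],"rotation":[0.1,0,0],"grip":85},{"linear":[-0.03,0,-0.25],"rotation":[0.2,0,0],"grip":85},{"linear":[-0.03,0.02,-0.38],"rotation":[0.3,0,0],"grip":85},{"linear":[-0.03,0.04,-0.51],"rotation":[0.4,0,0],"grip":85},{"linear":[-0.03,0.06,-0.64],"rotation":[0.5,0,0],"grip":85},{"linear":[-0.03,0.08,-0.77],"rotation":[0.6,0,0],"grip":85},{"linear":[-0.03,0.1,-0.9],"rotation":[0.654,0,0],"grip":85}]'
python3 - <<'E'
from h import *
show(); plan([618,219.6,340],-11.3)
E
```

```text
time_s: 2.12
eef_pos: [606.5, 25.1, 339.4]
ee_rot: [0.446, 0.549, 0.447, -0.548]
force: [0.8, -0.1, -0.6]
grip_width: 0.996
t 2.12 p [606.5  25.1 339.4] yawZ [-0.203 -0.979 -0.001] down [-0.001  0.001 -1.   ] F [ 0.8 -0.1 -0.6] g 85.0 j [-0.15  0.46  1.01  0.    1.67  1.62]
to [618.  219.6 340. ] lin [-0.0012, -0.0945, -0.6426] rot [-0.0153, -0.0019, 0.0017] rows 4.7 0.1
```

```bash
python3 -m jog '[{"linear":[0,-0.02,-0.13],"rotation":[0,0,0],"grip":85},{"linear":[0,-0.04,-0.26],"rotation":[0,0,0],"grip":85},{"linear":[0,-0.06,-0.39],"rotation":[0,0,0],"grip":85},{"linear":[0,-0.08,-0.52],"rotation":[0,0,0],"grip":85},{"linear":[0,-0.094,-0.62],"rotation":[0,0,0],"grip":85},{"linear":[0,-0.094,-0.643],"rotation":[-0.015,0,0],"grip":85},{"linear":[0,-0.094,-0.643],"rotation":[-0.015,0,0],"grip":85},{"linear":[0,-0.094,-0.643],"rotation":[-0.015,0,0],"grip":85}]'
python3 - <<'E'
from h import *
import pickle
show(); c=calibration("wrist")
p,d=capture("wrist"); cv2.imwrite("pics/w2.png",p[:,:,::-1]); pickle.dump((c,d),open("pics/w2.pkl","wb"))
t=p[:,:,::-1]
cv2.imwrite("pics/w2a.png",cv2.resize(t[20:160,240:400],None,fx=5,fy=4.2,interpolation=cv2.INTER_CUBIC))
E
```

```text
time_s: 2.78
eef_pos: [618.2, 218.2, 339.8]
ee_rot: [-0.448, -0.547, -0.448, 0.547]
force: [-0.0, -1.0, -0.9]
grip_width: 0.996
t 2.78 p [618.2 218.2 339.8] yawZ [-0.197 -0.98  -0.   ] down [-0.001  0.001 -1.   ] F [-0.  -1.  -0.9] g 85.0 j [0.16 0.6  0.8  0.   1.75 1.93]
```

View pics/w2.png

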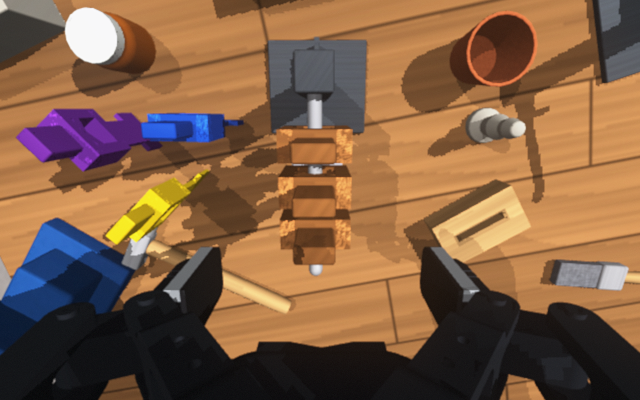

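Run:
```python
import cv2
t=cv2.imread("pics/w2.png")
cv2.imwrite("pics/w2b.png",cv2.resize(t[110:285,260:375],None,fx=5,fy=3.4,interpolation=cv2.INTER_CUBIC))
cv2.imwrite("pics/w2c.png",cv2.resize(t[175:270,425:540],None,fx=6,fy=6,interpolation=cv2.INTER_CUBIC))
cv2.imwrite("pics/w2a.png",cv2.resize(t[30:140,260:380],None,fx=5,fy=5,interpolation=cv2.INTER_CUBIC))
```

```text
(no output)
```

View pics/w2a.png

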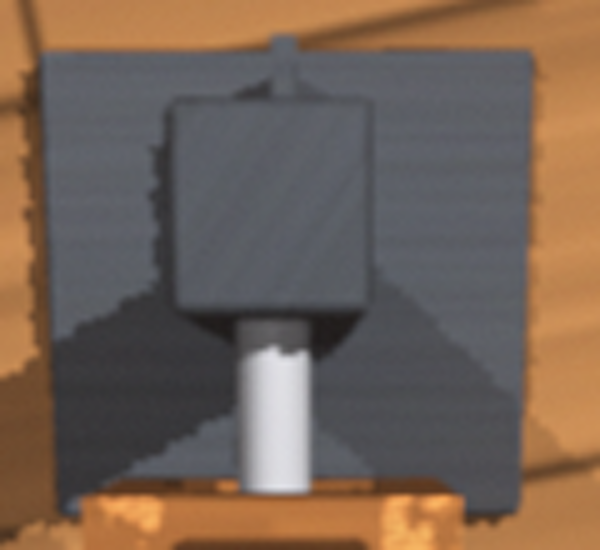

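View pics/w2b.png

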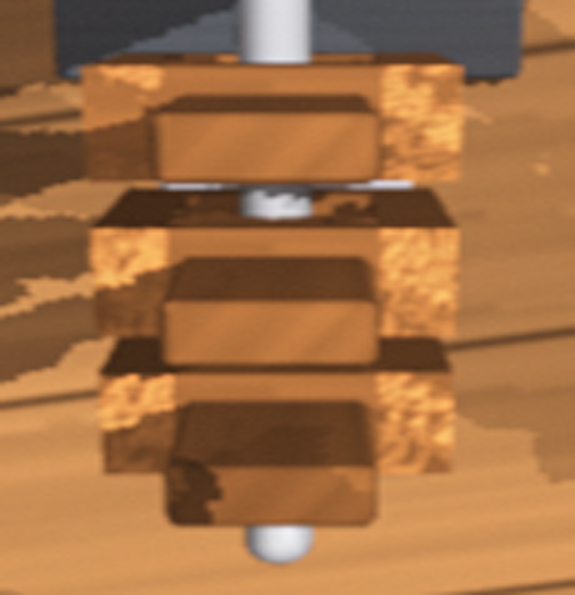

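View pics/w2c.png

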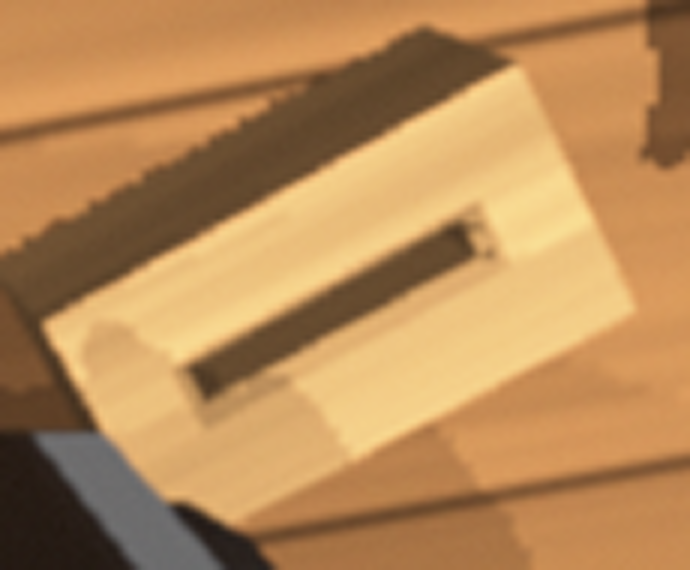

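Run:
```python
from h import *
import pickle
np.set_printoptions(precision=1,suppress=True)
c,d=pickle.load(open("pics/w2.pkl","rb"))
f=lambda u,v,z:onz("wrist",(u,v),z,c)
p=np.array([f(260+x/5,30+y/5,225) for x,y in [(170,98),(373,98),(177,308),(373,308)]]);print("post",p[:,:2].tolist(),p.mean(0))
b=np.array([f(260+x/5,30+y/5,10) for x,y in [(40,52),(532,52),(58,512),(520,515)]]);print("base",b[:,:2],b.mean(0))
yaw=[np.degrees(np.arctan2(*(q)[[1,0]])) for q in (b[0]-b[2],b[1]-b[3])]+[np.degrees(np.arctan2(*(q)[[1,0]]))-90 for q in (b[0]-b[1],b[2]-b[3],p[0]-p[1])]
print(yaw)
y=np.deg2rad(-11.3); X=np.array([np.cos(y),np.sin(y)]);Y=np.array([-X[1],X[0]]); O=(b.mean(0)[:2]+p.mean(0)[:2])/2
for n,cs in dict(rear=[(157,113),(378,113),(378,182),(157,182)],mid=[(165,300),(377,300),(377,362),(165,362)],front=[(168,466),(375,466),(375,525),(168,525)]).items():
    g=np.array([f(260+x/5,110+yy/3.4,267) for x,yy in cs])[:,:2]; m=g.mean(0)
    print(n,m,"size",np.linalg.norm(g[0]-g[1]),np.linalg.norm(g[1]-g[2]),"out",-(m-O)@X,"lat",(m-O)@Y)
t=f(260+280/5,110+562/3.4,213)[:2];print("tip",-(t-O)@X,(t-O)@Y)
for cs,n in (([(42,325),(518,65),(635,312)],"rack"),([(180,370),(480,207),(500,250),(208,425)],"slot")):
    r=np.array([f(425+x/6,175+yy/6,42) for x,yy in cs]); print(n,r[:,:2].tolist(), r.mean(0) if len(r)==4 else (r[0]+r[2])/2, np.degrees(np.arctan2(*(r[0]-r[1])[[1,0]]))-90,np.degrees(np.arctan2(*(r[1]-r[2])[[1,0]])))
```

```text
post [[724.3677724978456, 215.34732220153938], [718.6199118017618, 186.8224450977204], [696.1227401462833, 220.6035741354532], [690.3985926634648, 192.20058415612644]] [707.4 203.7 225. ]
base [[777.8 255.4]
 [752.4 129.5]
 [661.8 278.6]
 [635.5 152.2]] [706.9 203.9  10. ]
[np.float64(-11.329806809565921), np.float64(-10.982349901389153), np.float64(-11.39238918342744), np.float64(-11.762368604106697), np.float64(-11.392735815990505)]
rear [654.  214.8] size 28.441528141204728 13.169300980096336 out 54.215629533478314 lat 0.30465349363414357
mid [618.1 221.7] size 28.497865357518567 12.89762794832315 out 90.77050588356813 lat 0.10711745215373056
front [583.2 228.9] size 28.970593592431843 13.302407558154442 out 126.39227209577541 lat 0.2865639156156378
tip 170.68406442636547 0.11618735612626555
rack [[488.0639416375965, 83.76796459852828], [529.2216166270442, -29.020716453238578], [463.8269735881218, -52.81369412970378]] [475.9  15.5  42. ] 20.04751251690726 19.993248823508644
slot [[470.3483706781943, 53.08748101424277], [496.96995118133907, -18.668250359566713], [485.5092271878833, -22.630184961986146], [455.01057037658967, 47.88533975879969]] [477.   14.9  42. ] 20.354997097213626 19.070099405247557
```

Full origin is (707, 203.8), yaw -11.3°. The grips are 54, 91 and 126 mm out with 0.3 mm lateral error, which matches the spec. The rack is at (476.7, 15.2), yaw ≈ 20.1°. Next is the approach to the front grip.

Run:
```python
from h import *
show(); plan([583.2,228.9,290],-11.3); plan([583.2,228.9,232],-11.3)
```

```text
t 2.83 p [618.3 217.7 339.9] yawZ [-0.198 -0.98  -0.001] down [-0.     0.001 -1.   ] F [ 0.  -0.2 -0.2] g 84.9 j [0.16 0.6  0.8  0.   1.75 1.93]
to [583.2 228.9 290. ] lin [0.1665, -0.1219, -0.0133] rot [-0.0046, -0.001, 0.0012] rows 1.5 0.0
to [583.2 228.9 232. ] lin [0.3598, -0.1218, -0.0132] rot [-0.0046, -0.001, 0.0012] rows 2.7 0.0
```

```bash
python3 -m jog '[{"linear":[0.05,-0.08,-0.013],"rotation":[-0.004,0,0],"grip":60},{"linear":[0.15,-0.122,-0.013],"rotation":[-0.004,0,0],"grip":55},{"linear":[0.25,-0.122,-0.013],"rotation":[-0.004,0,0],"grip":50},{"linear":[0.33,-0.122,-0.013],"rotation":[-0.004,0,0],"grip":46},{"linear":[0.36,-0.122,-0.013],"rotation":[-0.004,0,0],"grip":44},{"linear":[0.36,-0.122,-0.013],"rotation":[-0.004,0,0],"grip":44},{"linear":[0.36,-0.122,-0.013],"rotation":[-0.004,0,0],"grip":44}]' 60
python3 - <<'E'
from h import *
show(); plan([583.2,228.9,232],-11.3)
p,d=capture("wrist"); cv2.imwrite("pics/w3.png",p[:,:,::-1])
E
```

```text
time_s: 3.42
eef_pos: [583.8, 227.8, 233.3]
ee_rot: [0.448, 0.548, 0.448, -0.547]
force: [-0.3, -0.1, -0.2]
grip_width: 0.519
t 3.42 p [583.8 227.8 233.3] yawZ [-0.198 -0.98  -0.001] down [ 0.001  0.001 -1.   ] F [-0.3 -0.1 -0.2] g 44.3 j [0.19 0.54 1.16 0.   1.44 1.95]
to [583.2 228.9 232. ] lin [0.0042, -0.0026, -0.0031] rot [-0.0036, -0.0019, -0.0017] rows 0.0 0.0
```

View pics/w3.png

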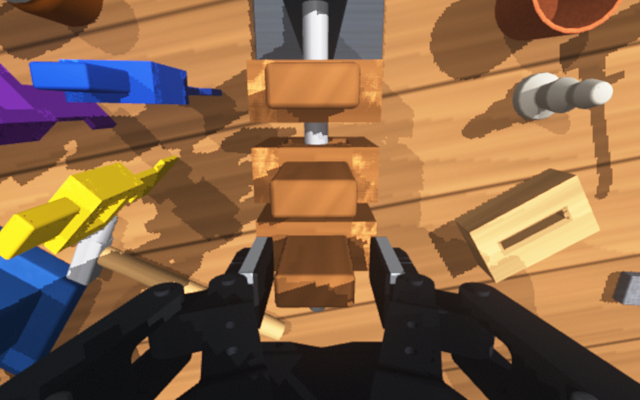

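The grip (275–355, row 285) sits between the pads (272 and 370), about 1 mm off centre. I correct that and close.

```bash
python3 -m jog '[{"linear":[0.004,-0.003,-0.003],"rotation":[0,0,0],"grip":44},{"linear":[0.004,-0.003,-0.003],"rotation":[0,0,0],"grip":36},{"linear":[0.004,-0.003,-0.003],"rotation":[0,0,0],"grip":30},{"linear":[0.004,-0.003,-0.003],"rotation":[0,0,0],"grip":24},{"linear":[0.004,-0.003,-0.003],"rotation":[0,0,0],"grip":20},{"linear":[0.004,-0.003,-0.003],"rotation":[0,0,0],"grip":20},{"linear":[0.004,-0.003,-0.003],"rotation":[0,0,0],"grip":20}]' 80
python3 - <<'E'
from h import *
show()
p,d=capture("wrist"); cv2.imwrite("pics/w4.png",p[:,:,::-1])
E
```

```text
time_s: 4.05
eef_pos: [583.7, 229.6, 234.1]
ee_rot: [0.449, 0.549, 0.447, -0.545]
force: [0.7, 1.6, 6.1]
grip_width: 0.337
t 4.05 p [583.7 229.6 234.1] yawZ [-0.197 -0.98  -0.003] down [ 0.005  0.002 -1.   ] F [0.7 1.6 6.1] g 28.8 j [0.19 0.54 1.16 0.   1.44 1.96]
```

View pics/w4.png

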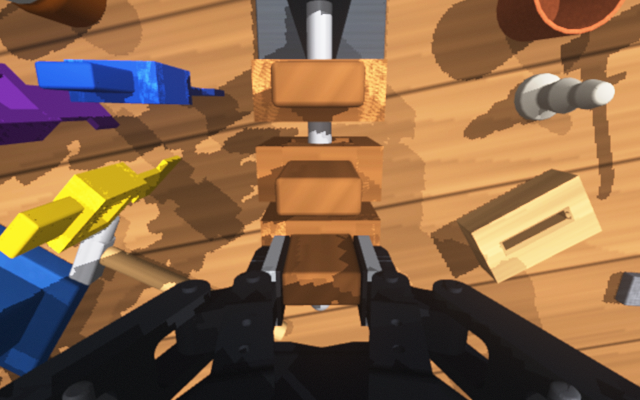

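Gripped (28.8 mm opening); the template hangs with the TCP at z = 234.1. I lift 14 mm, slide out over the tip, then raise.

```bash
python3 -m jog '[{"linear":[-0.015,0,0],"rotation":[0,0,0],"grip":20},{"linear":[-0.035,0,0],"rotation":[0,0,0],"grip":20},{"linear":[-0.047,0,0],"rotation":[0,0,0],"grip":20},{"linear":[-0.047,-0.01,0],"rotation":[0,0,0],"grip":20},{"linear":[-0.047,-0.04,0],"rotation":[0,0,0],"grip":20},{"linear":[-0.047,-0.08,0],"rotation":[0,0,0],"grip":20},{"linear":[-0.047,-0.12,0],"rotation":[0,0,0],"grip":20},{"linear":[-0.047,-0.16,0],"rotation":[0,0,0],"grip":20},{"linear":[-0.047,-0.2,0],"rotation":[0,0,0],"grip":20},{"linear":[-0.047,-0.24,0],"rotation":[0,0,0],"grip":20},{"linear":[-0.06,-0.26,0],"rotation":[0,0,0],"grip":20},{"linear":[-0.1,-0.26,0],"rotation":[0,0,0],"grip":20}]' 80
python3 - <<'E'
from h import *
show(); plan([510.6,-261.6,290],7.45); plan([510.6,0,290],0)
p,d=capture("wrist"); cv2.imwrite("pics/w5.png",p[:,:,::-1])
E
```

```text
time_s: 5.1
eef_pos: [505.5, 245.1, 262.8]
ee_rot: [0.448, 0.548, 0.448, -0.546]
force: [-0.1, 1.1, -2.2]
grip_width: 0.338
t 5.1 p [505.5 245.1 262.8] yawZ [-0.196 -0.981 -0.002] down [ 0.002  0.001 -1.   ] F [-0.1  1.1 -2.2] g 28.9 j [0.24 0.37 1.33 0.   1.43 2.01]
to [ 510.6 -261.6  290. ] lin [-0.0929, 0.3486, 1.6527] rot [-0.6553, -0.0027, -0.0033] rows 12.2 2.6
to [510.6   0.  290. ] lin [-0.0918, 0.1773, 0.7976] rot [-0.3953, -0.0029, -0.0031] rows 5.9 1.6
```

View pics/w5.png

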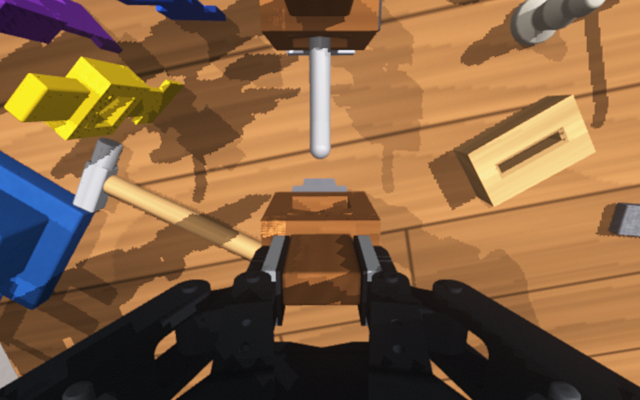

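The template is clear of the rod and upright in the jaws. Carrying it across.

```bash
python3 -m jog '[{"linear":[-0.06,0.02,0.09],"rotation":[-0.06,0,0],"grip":20},{"linear":[-0.1,0.04,0.2],"rotation":[-0.12,0,0],"grip":20},{"linear":[-0.1,0.07,0.32],"rotation":[-0.18,0,0],"grip":20},{"linear":[-0.1,0.1,0.45],"rotation":[-0.25,0,0],"grip":20},{"linear":[-0.1,0.12,0.58],"rotation":[-0.32,0,0],"grip":20},{"linear":[-0.1,0.15,0.71],"rotation":[-0.38,0,0],"grip":20},{"linear":[-0.1,0.18,0.84],"rotation":[-0.45,0,0],"grip":20},{"linear":[-0.1,0.2,0.96],"rotation":[-0.5,0,0],"grip":20}]' 80
python3 - <<'E'
from h import *
show(); plan([510.6,-261.6,290],7.45); plan([510.6,-261.6,248.5],7.45)
E
```

```text
time_s: 5.82
eef_pos: [509.0, -51.5, 295.6]
ee_rot: [0.515, 0.489, 0.512, -0.484]
force: [0.7, 0.1, -2.1]
grip_width: 0.338
t 5.82 p [509.  -51.5 295.6] yawZ [ 0.053 -0.999 -0.002] down [ 0.008  0.002 -1.   ] F [ 0.7  0.1 -2.1] g 28.8 j [-0.33  0.24  1.43  0.    1.47  1.18]
to [ 510.6 -261.6  290. ] lin [0.0173, -0.0319, 0.6995] rot [-0.1537, -0.0028, -0.0163] rows 5.0 0.6
to [ 510.6 -261.6  248.5] lin [0.1556, -0.033, 0.6998] rot [-0.1537, -0.0028, -0.0163] rows 5.2 0.6
```

```bash
python3 -m jog '[{"linear":[0,-0.01,0.12],"rotation":[-0.05,0,-0.016],"grip":20},{"linear":[0.01,-0.02,0.25],"rotation":[-0.1,0,-0.016],"grip":20},{"linear":[0.02,-0.03,0.38],"rotation":[-0.154,-0.002,-0.016],"grip":20},{"linear":[0.05,-0.033,0.5],"rotation":[-0.154,-0.002,-0.016],"grip":20},{"linear":[0.09,-0.033,0.6],"rotation":[-0.154,-0.002,-0.016],"grip":20},{"linear":[0.13,-0.033,0.67],"rotation":[-0.154,-0.002,-0.016],"grip":20},{"linear":[0.155,-0.033,0.7],"rotation":[-0.154,-0.002,-0.016],"grip":20},{"linear":[0.155,-0.033,0.7],"rotation":[-0.154,-0.002,-0.016],"grip":20},{"linear":[0.155,-0.033,0.7],"rotation":[-0.154,-0.002,-0.016],"grip":20}]' 80
python3 - <<'E'
from h import *
show(); plan([510.6,-261.6,248.5],7.45)
p,d=capture("wrist"); cv2.imwrite("pics/w6.png",p[:,:,::-1])
E
```

```text
time_s: 6.57
eef_pos: [510.7, -261.2, 248.7]
ee_rot: [0.531, 0.467, 0.532, -0.466]
force: [-0.6, 0.2, -2.1]
grip_width: 0.337
t 6.57 p [ 510.7 -261.2  248.7] yawZ [ 0.13  -0.992 -0.001] down [-0.     0.001 -1.   ] F [-0.6  0.2 -2.1] g 28.8 j [-0.68  0.41  1.32  0.    1.42  0.76]
to [ 510.6 -261.6  248.5] lin [0.0006, -0.0004, 0.0013] rot [-0.0, -0.0022, 0.0] rows 0.0 0.0
```

View pics/w6.png

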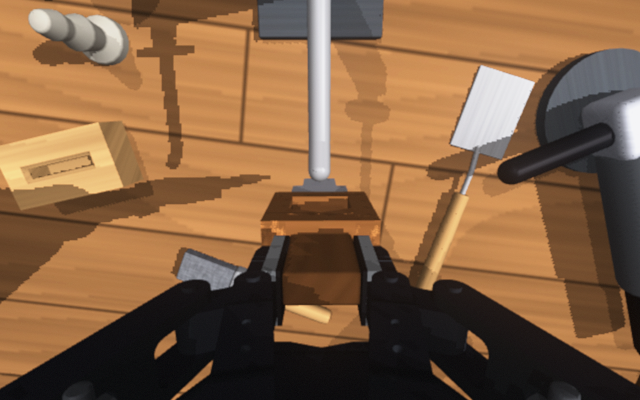

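The rod tip (318.5,172) lines up with the eye centre (≈320). Inserting past the tip.

```bash
python3 -m jog '[{"linear":[0,0.03,-0.002],"rotation":[0,0,0],"grip":20},{"linear":[0,0.07,-0.002],"rotation":[0,0,0],"grip":20},{"linear":[0,0.11,-0.002],"rotation":[0,0,0],"grip":20},{"linear":[0,0.15,-0.002],"rotation":[0,0,0],"grip":20},{"linear":[0,0.19,-0.002],"rotation":[0,0,0],"grip":20},{"linear":[0,0.22,-0.002],"rotation":[0,0,0],"grip":20},{"linear":[0,0.235,-0.002],"rotation":[0,0,0],"grip":20},{"linear":[0,0.235,-0.002],"rotation":[0,0,0],"grip":20}]' 80
python3 - <<'E'
from h import *
show()
def out(p): 
    y=np.deg2rad(7.45);X=np.array([np.cos(y),np.sin(y)]);v=np.array([704,-236.3])-p[:2]; return v@X, -v@np.array([-X[1],X[0]])
s,p,_=state();print(out(p))
q,d=capture("wrist"); cv2.imwrite("pics/w7.png",q[:,:,::-1])
q,d=capture("scene"); cv2.imwrite("pics/s7.png",cv2.resize(q[100:260,150:350,::-1],None,fx=4,fy=3.7))
E
```

```text
time_s: 7.28
eef_pos: [581.9, -249.7, 249.8]
ee_rot: [0.533, 0.466, 0.532, -0.465]
force: [-0.7, 0.7, -2.9]
grip_width: 0.339
t 7.28 p [ 581.9 -249.7  249.8] yawZ [ 0.132 -0.991  0.   ] down [ 0.002 -0.    -1.   ] F [-0.7  0.7 -2.9] g 29.0 j [-0.59  0.55  1.1   0.    1.49  0.85]
(np.float64(122.83661712404025), np.float64(2.547501768289635))
```

View pics/w7.png

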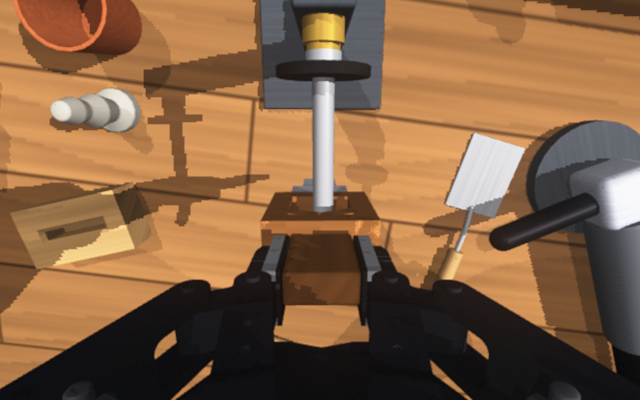

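View pics/s7.png

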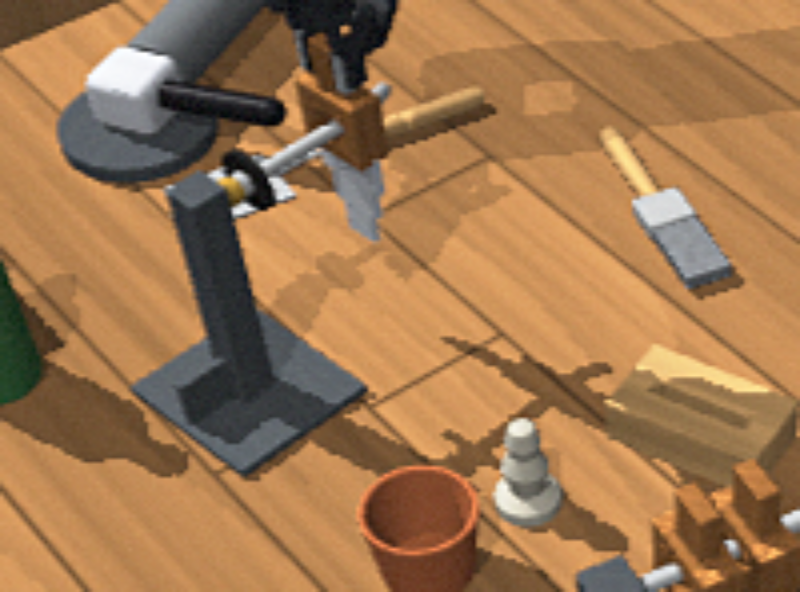

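The rod is threaded through the eye. I lower to about 3 mm above bearing and slide to just before the disc.

```bash
python3 -m jog '[{"linear":[0.015,0,0.004],"rotation":[0,0,0],"grip":20},{"linear":[0.03,0.01,0.005],"rotation":[0,0,0],"grip":20},{"linear":[0.042,0.03,0.005],"rotation":[0,0,0],"grip":20},{"linear":[0.042,0.06,0.005],"rotation":[0,0,0],"grip":20},{"linear":[0.042,0.1,0.005],"rotation":[0,0,0],"grip":20},{"linear":[0.042,0.14,0.005],"rotation":[0,0,0],"grip":20},{"linear":[0.042,0.17,0.005],"rotation":[0,0,0],"grip":20},{"linear":[0.042,0.19,0.005],"rotation":[0,0,0],"grip":20},{"linear":[0.042,0.2,0.005],"rotation":[0,0,0],"grip":20},{"linear":[0.042,0.2,0.005],"rotation":[0,0,0],"grip":20},{"linear":[0.042,0.2,0.005],"rotation":[0,0,0],"grip":20}]' 80
cat >> h.py <<'E'
def out(p,O=(704,-236.3),yaw=7.45):
    y=np.deg2rad(yaw);X=np.array([np.cos(y),np.sin(y)]);v=np.array(O)-p[:2]; return np.round([v@X, -v@np.array([-X[1],X[0]])],1)
E
python3 - <<'E'
from h import *
show()
s,p,_=state();print(out(p))
q,d=capture("wrist"); cv2.imwrite("pics/w8.png",q[:,:,::-1])
E
```

```text
time_s: 8.3
eef_pos: [640.4, -244.0, 237.0]
ee_rot: [0.532, 0.466, 0.532, -0.466]
force: [-0.2, 0.3, -1.6]
grip_width: 0.337
t 8.3 p [ 640.4 -244.   237. ] yawZ [ 0.131 -0.991 -0.   ] down [ 0.001  0.    -1.   ] F [-0.2  0.3 -1.6] g 28.7 j [-0.53  0.69  0.91  0.    1.55  0.9 ]
[64.1  0.6]
```

View pics/w8.png

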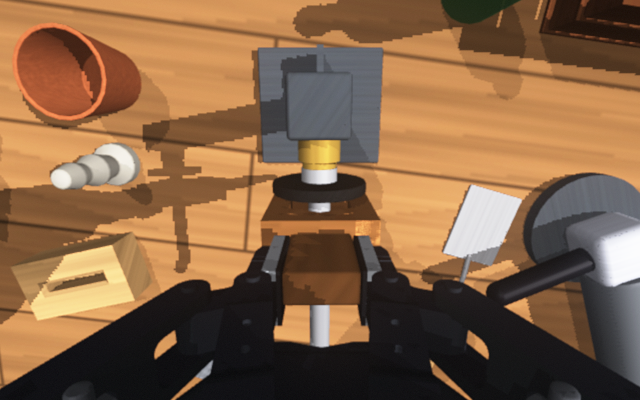

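```bash
python3 -m jog '[{"linear":[0,0.01,0],"rotation":[0,0,0],"grip":20},{"linear":[0,0.02,0],"rotation":[0,0,0],"grip":20},{"linear":[0,0.027,0],"rotation":[0,0,0],"grip":20},{"linear":[0,0.03,0],"rotation":[0,0,0],"grip":20},{"linear":[0,0.03,0],"rotation":[0,0,0],"grip":20}]' 80
python3 - <<'E'
from h import *
show()
s,p,_=state();print(out(p))
E
```

```text
time_s: 8.77
eef_pos: [649.4, -242.8, 237.1]
ee_rot: [0.532, 0.466, 0.532, -0.466]
force: [0.6, 0.3, -1.6]
grip_width: 0.332
t 8.77 p [ 649.4 -242.8  237.1] yawZ [ 0.131 -0.991 -0.   ] down [ 0.001  0.    -1.   ] F [ 0.6  0.3 -1.6] g 28.4 j [-0.53  0.71  0.87  0.    1.56  0.91]
[55.   0.6]
```

```bash
python3 -m jog '[{"linear":[0,0.005,0],"rotation":[0,0,0],"grip":20},{"linear":[0,0.01,0],"rotation":[0,0,0],"grip":20},{"linear":[0,0.01,0],"rotation":[0,0,0],"grip":20}]' 80
python3 - <<'E'
from h import *
show()
s,p,_=state();print(out(p),s["wrist_torque"])
E
```

```text
time_s: 9.02
eef_pos: [652.1, -242.5, 237.1]
ee_rot: [0.532, 0.466, 0.532, -0.466]
force: [-3.2, -0.0, -1.1]
grip_width: 0.339
t 9.02 p [ 652.1 -242.5  237.1] yawZ [ 0.131 -0.991 -0.   ] down [-0.  0. -1.] F [-3.2 -0.  -1.1] g 28.9 j [-0.52  0.72  0.85 -0.    1.57  0.92]
[52.2  0.5] [0.02296686 0.54450816 0.03384903]
```

Contact: -3.2 N. A further 3.5 mm, then hold.

```bash
python3 -m jog '[{"linear":[0,0.006,0],"rotation":[0,0,0],"grip":20},{"linear":[0,0.012,0],"rotation":[0,0,0],"grip":20},{"linear":[0,0.012,0],"rotation":[0,0,0],"grip":20},{"linear":[0,0.012,0],"rotation":[0,0,0],"grip":20}]' 80
python3 - <<'E'
from h import *
show()
s,p,_=state();print(out(p),s["wrist_torque"])
E
```

```text
time_s: 9.35
eef_pos: [655.2, -242.2, 237.2]
ee_rot: [0.531, 0.466, 0.532, -0.467]
force: [-6.9, -0.0, -0.2]
grip_width: 0.338
t 9.35 p [ 655.2 -242.2  237.2] yawZ [ 0.131 -0.991 -0.   ] down [-0.002  0.    -1.   ] F [-6.9 -0.  -0.2] g 28.9 j [-0.52  0.73  0.84 -0.    1.58  0.92]
[49.2  0.5] [0.02783068 1.19477413 0.04980001]
```

```bash
python3 -m jog '[{"linear":[0,0.003,0],"rotation":[0,0,0],"grip":20},{"linear":[0,0.003,0],"rotation":[0,0,0],"grip":20},{"linear":[0,0.003,0],"rotation":[0,0,0],"grip":20},{"linear":[0,0.003,0],"rotation":[0,0,0],"grip":20},{"linear":[0,0.003,0],"rotation":[0,0,0],"grip":20},{"linear":[0,0.003,0],"rotation":[0,0,0],"grip":20},{"linear":[0,0.003,0],"rotation":[0,0,0],"grip":20},{"linear":[0,0.003,0],"rotation":[0,0,0],"grip":20},{"linear":[0,0.003,0],"rotation":[0,0,0],"grip":20},{"linear":[0,0.003,0],"rotation":[0,0,0],"grip":20},{"linear":[0,0.003,0],"rotation":[0,0,0],"grip":20},{"linear":[0,0.003,0],"rotation":[0,0,0],"grip":20}]' 80
python3 - <<'E'
from h import *
show()
s,p,_=state();print(out(p),s["wrist_torque"])
E
```

```text
time_s: 10.35
eef_pos: [655.4, -242.2, 237.2]
ee_rot: [0.53, 0.465, 0.533, -0.467]
force: [-6.9, -0.9, -1.0]
grip_width: 0.338
t 10.35 p [ 655.4 -242.2  237.2] yawZ [ 0.131 -0.991 -0.001] down [-0.004  0.    -1.   ] F [-6.9 -0.9 -1. ] g 28.8 j [-0.52  0.73  0.83 -0.    1.58  0.92]
[48.9  0.5] [ 0.05418614  1.25333009 -0.00127252]
```

Held about 1 s at 7 N. I back off to the contact point and lower onto the rod.

```bash
python3 -m jog '[{"linear":[0,-0.01,0],"rotation":[0,0,0.008],"grip":20},{"linear":[0,-0.02,0],"rotation":[0,0,0.008],"grip":20},{"linear":[0,-0.021,0],"rotation":[0,0,0.008],"grip":20},{"linear":[0.004,-0.021,0],"rotation":[0,0,0.008],"grip":20},{"linear":[0.008,-0.021,0],"rotation":[0,0,0.008],"grip":20},{"linear":[0.009,-0.021,0],"rotation":[0,0,0.008],"grip":20},{"linear":[0.009,-0.021,0],"rotation":[0,0,0.008],"grip":20}]' 80
python3 - <<'E'
from h import *
show()
s,p,_=state();print(out(p),s["wrist_torque"])
E
```

```text
time_s: 10.93
eef_pos: [649.4, -242.9, 234.5]
ee_rot: [0.532, 0.466, 0.532, -0.466]
force: [-0.2, 0.5, -2.2]
grip_width: 0.334
t 10.93 p [ 649.4 -242.9  234.5] yawZ [ 0.131 -0.991 -0.001] down [-0.     0.001 -1.   ] F [-0.2  0.5 -2.2] g 28.6 j [-0.53  0.71  0.87  0.    1.56  0.91]
[55.   0.6] [0.0821924  0.01563313 0.00040074]
```

```bash
python3 -m jog '[{"linear":[0.003,0,0],"rotation":[0,0,0],"grip":20},{"linear":[0.003,0,0],"rotation":[0,0,0],"grip":20}]' 80
python3 - <<'E'
from h import *
show()
s,p,_=state();print(out(p),s["wrist_torque"])
E
```

```text
time_s: 11.1
eef_pos: [649.5, -242.9, 234.4]
ee_rot: [0.532, 0.466, 0.532, -0.466]
force: [-1.9, 0.7, 4.0]
grip_width: 0.335
t 11.1 p [ 649.5 -242.9  234.4] yawZ [ 0.131 -0.991 -0.   ] down [ 0.001  0.    -1.   ] F [-1.9  0.7  4. ] g 28.6 j [-0.53  0.71  0.87  0.    1.56  0.91]
[54.9  0.5] [ 0.14503934  0.34847427 -0.02437181]
```

It bears on the rod. I open and raise straight up.

```bash
python3 -m jog '[{"linear":[-0.001,0,0],"rotation":[0,0,0],"grip":32},{"linear":[-0.001,0,0],"rotation":[0,0,0],"grip":38},{"linear":[-0.001,0,0],"rotation":[0,0,0],"grip":44},{"linear":[-0.001,0,0],"rotation":[0,0,0],"grip":50},{"linear":[-0.03,0,0],"rotation":[0,0,0],"grip":50},{"linear":[-0.1,0,0],"rotation":[0,0,0],"grip":50},{"linear":[-0.2,0,0],"rotation":[0,0,0],"grip":50},{"linear":[-0.22,0,0],"rotation":[0,0,0],"grip":50}]' 80
python3 - <<'E'
from h import *
show()
s,p,_=state();print(out(p),s["wrist_torque"])
q,d=capture("wrist"); cv2.imwrite("pics/w9.png",q[:,:,::-1])
print("cur"); plan([610,0,305],-2); plan([618.6,221.5,305],-11.3)
E
```

```text
time_s: 11.77
eef_pos: [650.0, -243.2, 306.3]
ee_rot: [0.535, 0.467, 0.529, -0.465]
force: [0.1, -0.3, 0.9]
grip_width: 0.583
t 11.77 p [ 650.  -243.2  306.3] yawZ [ 0.131 -0.991  0.005] down [ 0.008 -0.004 -1.   ] F [ 0.1 -0.3  0.9] g 49.8 j [-0.53  0.7   0.71  0.    1.72  0.91]
[54.4  0.2] [-0.00264471 -0.01663396  0.00161123]
cur
to [610   0 305] lin [-0.0026, -0.0263, -0.8213] rot [0.3325, 0.0079, -0.0146] rows 5.9 1.3
to [618.6 221.5 305. ] lin [-0.005, 0.0989, -1.5495] rot [0.6571, 0.0067, -0.0152] rows 11.2 2.6
```

View pics/w9.png

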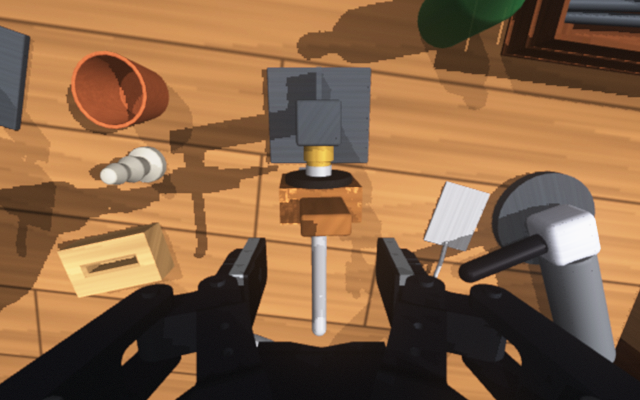

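The front template hangs touching the disc, possibly swaying slightly (grip at (327,215) against rod column 319). I'll recheck when I return. Next is the middle template.

```bash
python3 -m jog '[{"linear":[0,0,-0.12],"rotation":[0.06,0.006,-0.015],"grip":50},{"linear":[0,0,-0.25],"rotation":[0.12,0.006,-0.015],"grip":50},{"linear":[0,0,-0.38],"rotation":[0.18,0.006,-0.015],"grip":50},{"linear":[0,0.01,-0.51],"rotation":[0.25,0.006,-0.015],"grip":50},{"linear":[0,0.02,-0.64],"rotation":[0.32,0.006,-0.015],"grip":50},{"linear":[0,0.04,-0.77],"rotation":[0.4,0.006,-0.015],"grip":50},{"linear":[0,0.06,-0.9],"rotation":[0.5,0.006,-0.015],"grip":50}]' 80
python3 - <<'E'
from h import *
show()
plan([618.1,221.7,300],-11.3); plan([618.1,221.7,233],-11.3)
E
```

```text
time_s: 12.4
eef_pos: [632.0, 28.7, 304.0]
ee_rot: [-0.469, -0.529, -0.469, 0.53]
force: [0.7, -0.2, 0.2]
grip_width: 0.585
t 12.4 p [632.   28.7 304. ] yawZ [-0.121 -0.993  0.001] down [-0.001 -0.001 -1.   ] F [ 0.7 -0.2  0.2] g 49.9 j [-0.14  0.53  0.99 -0.    1.62  1.55]
to [618.1 221.7 300. ] lin [0.0129, -0.1235, -0.6332] rot [0.1527, 0.0014, 0.0009] rows 4.6 0.6
to [618.1 221.7 233. ] lin [0.2363, -0.1234, -0.6333] rot [0.1527, 0.0014, 0.0009] rows 4.9 0.6
```

```bash
python3 -m jog '[{"linear":[0,-0.03,-0.13],"rotation":[0.05,0,0],"grip":50},{"linear":[0,-0.06,-0.26],"rotation":[0.1,0,0],"grip":48},{"linear":[0.01,-0.1,-0.39],"rotation":[0.153,0,0],"grip":46},{"linear":[0.01,-0.123,-0.52],"rotation":[0.153,0,0],"grip":44},{"linear":[0.03,-0.123,-0.61],"rotation":[0.153,0,0],"grip":44},{"linear":[0.08,-0.123,-0.633],"rotation":[0.153,0,0],"grip":44},{"linear":[0.16,-0.123,-0.633],"rotation":[0.153,0,0],"grip":44},{"linear":[0.22,-0.123,-0.633],"rotation":[0.153,0,0],"grip":44},{"linear":[0.236,-0.123,-0.633],"rotation":[0.153,0,0],"grip":44},{"linear":[0.236,-0.123,-0.633],"rotation":[0.153,0,0],"grip":44}]' 80
python3 - <<'E'
from h import *
show()
plan([618.1,221.7,233],-11.3)
q,d=capture("wrist"); cv2.imwrite("pics/w10.png",q[:,:,::-1])
q,d=capture("top"); cv2.imwrite("pics/t10.png",cv2.resize(q[105:205,370:470,::-1],None,fx=6,fy=6,interpolation=cv2.INTER_CUBIC))
E
```

```text
time_s: 13.23
eef_pos: [617.7, 221.4, 231.6]
ee_rot: [-0.448, -0.546, -0.449, 0.548]
force: [0.9, -0.2, 0.4]
grip_width: 0.516
t 13.23 p [617.7 221.4 231.6] yawZ [-0.196 -0.981  0.002] down [-0.004 -0.001 -1.   ] F [ 0.9 -0.2  0.4] g 44.1 j [ 0.17  0.62  1.04 -0.    1.49  1.93]
to [618.1 221.7 233. ] lin [-0.0048, 0.0012, -0.0011] rot [-0.0004, 0.0036, 0.0067] rows 0.0 0.0
```

View pics/w10.png

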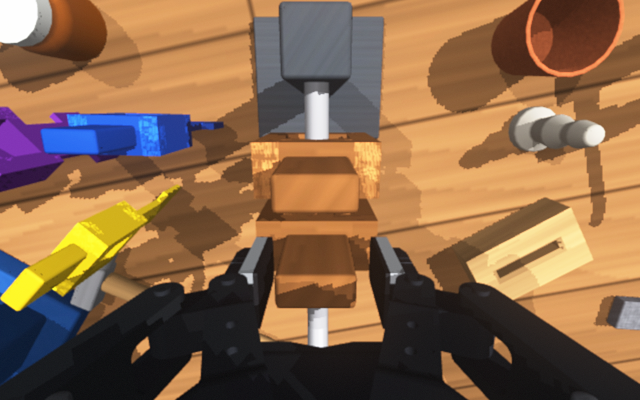

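View pics/t10.png

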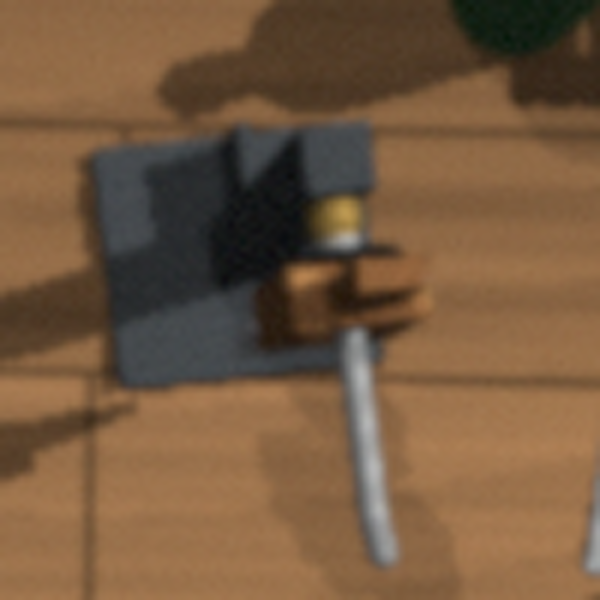

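The front template hangs on the spare rod at the disc. The middle grip sits centred between the pads, so I close.

```bash
python3 -m jog '[{"linear":[-0.005,0.001,-0.003],"rotation":[0,0.003,0.006],"grip":42},{"linear":[-0.005,0.001,-0.003],"rotation":[0,0.003,0.006],"grip":36},{"linear":[-0.005,0.001,-0.003],"rotation":[0,0.003,0.006],"grip":30},{"linear":[-0.005,0.001,-0.003],"rotation":[0,0.003,0.006],"grip":24},{"linear":[-0.005,0.001,-0.003],"rotation":[0,0.003,0.006],"grip":20},{"linear":[-0.005,0.001,-0.003],"rotation":[0,0.003,0.006],"grip":20},{"linear":[-0.005,0.001,-0.003],"rotation":[0,0.003,0.006],"grip":20}]' 80
python3 - <<'E'
from h import *
show(); s,p,_=state(); print(out(p,(707.1,203.8),-11.3))
E
```

```text
time_s: 13.92
eef_pos: [619.5, 222.6, 237.4]
ee_rot: [0.449, 0.549, 0.447, -0.545]
force: [-0.8, 1.7, 5.2]
grip_width: 0.337
t 13.92 p [619.5 222.6 237.4] yawZ [-0.196 -0.981 -0.003] down [ 0.007  0.001 -1.   ] F [-0.8  1.7  5.2] g 28.8 j [0.17 0.61 1.03 0.   1.49 1.94]
[89.6  1.3]
```

```bash
python3 -m jog '[{"linear":[-0.015,0,0],"rotation":[0,0,0],"grip":20},{"linear":[-0.035,0,0],"rotation":[0,0,0],"grip":20},{"linear":[-0.047,0,0],"rotation":[0,0,0.01],"grip":20},{"linear":[-0.047,-0.02,0],"rotation":[0,0,0.014],"grip":20},{"linear":[-0.047,-0.07,0],"rotation":[0,0,0.014],"grip":20}]' 80
python3 - <<'E'
from h import *
show(); s,p,_=state(); print(out(p,(707.1,203.8),-11.3))
q,d=capture("wrist"); cv2.imwrite("pics/w11.png",q[:,:,::-1])
q,d=capture("scene"); cv2.imwrite("pics/s11.png",cv2.resize(q[190:340,260:420,::-1],None,fx=4,fy=4))
E
```

```text
time_s: 14.33
eef_pos: [599.1, 226.2, 250.8]
ee_rot: [0.451, 0.551, 0.445, -0.543]
force: [-0.8, 0.7, -1.8]
grip_width: 0.338
t 14.33 p [599.1 226.2 250.8] yawZ [-0.197 -0.98  -0.003] down [ 0.014 -0.    -1.   ] F [-0.8  0.7 -1.8] g 28.9 j [ 0.18  0.56  1.08 -0.    1.48  1.95]
[110.3   0.8]
```

View pics/w11.png

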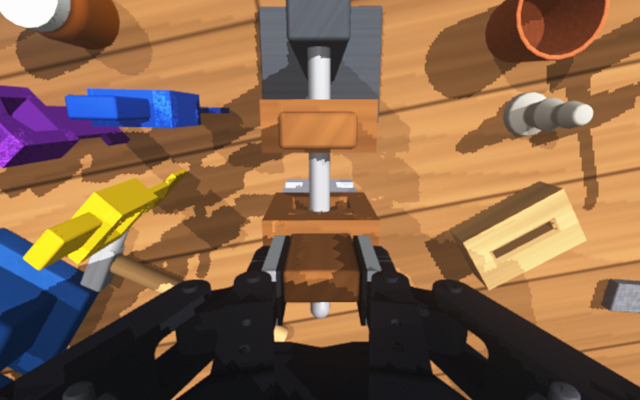

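View pics/s11.png

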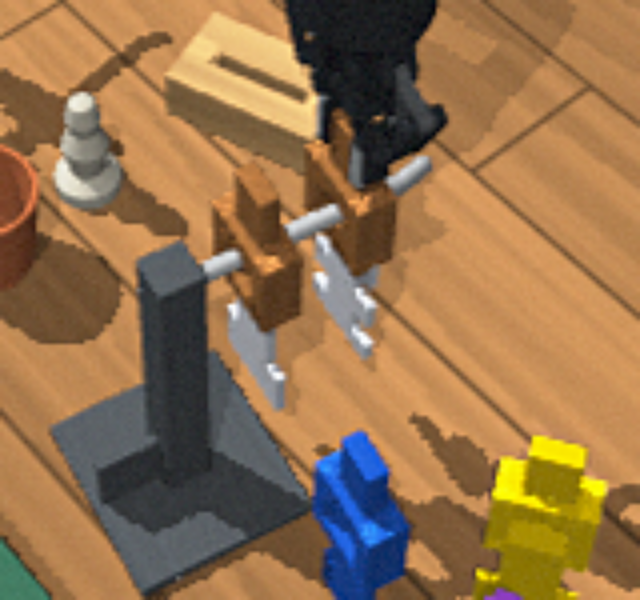

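Threaded on the rod with no contact force. I level the small tilt, raise 2 mm more and go out over the tip.

```bash
python3 -m jog '[{"linear":[-0.008,0,0],"rotation":[0,0,-0.028],"grip":20},{"linear":[-0.008,-0.03,0],"rotation":[0,0,-0.028],"grip":20},{"linear":[-0.008,-0.07,0],"rotation":[0,0,-0.028],"grip":20},{"linear":[-0.008,-0.12,0],"rotation":[0,0,-0.028],"grip":20},{"linear":[-0.008,-0.17,0],"rotation":[0,0,-0.028],"grip":20},{"linear":[-0.008,-0.22,0],"rotation":[0,0,-0.028],"grip":20},{"linear":[-0.008,-0.27,0],"rotation":[0,0,-0.028],"grip":20},{"linear":[-0.008,-0.31,0],"rotation":[0,0,-0.028],"grip":20},{"linear":[-0.06,-0.31,0],"rotation":[0,0,-0.028],"grip":20},{"linear":[-0.12,-0.31,0],"rotation":[0,0,-0.028],"grip":20}]' 80
python3 - <<'E'
from h import *
show(); s,p,_=state(); print(out(p,(707.1,203.8),-11.3)); plan([510.6,-261.6,295],7.45); plan([510.6,0,295],0)
E
```

```text
time_s: 15.27
eef_pos: [504.9, 245.5, 286.1]
ee_rot: [-0.447, -0.546, -0.45, 0.547]
force: [1.0, 0.2, -1.3]
grip_width: 0.335
t 15.27 p [504.9 245.5 286.1] yawZ [-0.195 -0.981 -0.002] down [-0.003  0.002 -1.   ] F [ 1.   0.2 -1.3] g 28.6 j [0.24 0.36 1.28 0.   1.5  2.01]
[206.5   1.2]
to [ 510.6 -261.6  295. ] lin [-0.0338, 0.3481, 1.654] rot [-0.6523, -0.0044, 0.0072] rows 12.2 2.6
to [510.6   0.  295. ] lin [-0.0318, 0.1781, 0.7987] rot [-0.3923, -0.0039, 0.0074] rows 5.9 1.6
```

```bash
python3 -m jog '[{"linear":[-0.02,0.02,0.1],"rotation":[-0.06,0,0.007],"grip":20},{"linear":[-0.034,0.04,0.22],"rotation":[-0.12,0,0.007],"grip":20},{"linear":[-0.034,0.07,0.34],"rotation":[-0.18,0,0.007],"grip":20},{"linear":[-0.034,0.1,0.46],"rotation":[-0.25,0,0.007],"grip":20},{"linear":[-0.034,0.12,0.58],"rotation":[-0.32,0,0.007],"grip":20},{"linear":[-0.034,0.15,0.71],"rotation":[-0.38,0,0.007],"grip":20},{"linear":[-0.034,0.18,0.84],"rotation":[-0.45,0,0.007],"grip":20},{"linear":[-0.034,0.2,0.96],"rotation":[-0.5,0,0.007],"grip":20}]' 80
python3 - <<'E'
from h import *
show(); plan([510.6,-262.1,251],7.45)
E
```

```text
time_s: 15.93
eef_pos: [507.7, -51.2, 295.8]
ee_rot: [0.513, 0.487, 0.514, -0.486]
force: [0.4, 0.1, -2.1]
grip_width: 0.337
t 15.93 p [507.7 -51.2 295.8] yawZ [ 0.055 -0.998 -0.002] down [ 0.     0.002 -1.   ] F [ 0.4  0.1 -2.1] g 28.8 j [-0.33  0.24  1.42  0.    1.48  1.18]
to [ 510.6 -262.1  251. ] lin [0.148, -0.0289, 0.7027] rot [-0.1501, -0.0042, -0.0004] rows 5.2 0.6
```

```bash
python3 -m jog '[{"linear":[0,-0.01,0.12],"rotation":[-0.05,0,0],"grip":20},{"linear":[0.01,-0.02,0.25],"rotation":[-0.1,0,0],"grip":20},{"linear":[0.02,-0.03,0.38],"rotation":[-0.15,-0.004,0],"grip":20},{"linear":[0.05,-0.03,0.5],"rotation":[-0.15,-0.004,0],"grip":20},{"linear":[0.09,-0.029,0.6],"rotation":[-0.15,-0.004,0],"grip":20},{"linear":[0.13,-0.029,0.67],"rotation":[-0.15,-0.004,0],"grip":20},{"linear":[0.147,-0.029,0.703],"rotation":[-0.15,-0.004,0],"grip":20},{"linear":[0.147,-0.029,0.703],"rotation":[-0.15,-0.004,0],"grip":20},{"linear":[0.147,-0.029,0.703],"rotation":[-0.15,-0.004,0],"grip":20}]' 80
python3 - <<'E'
from h import *
show(); s,p,_=state(); print(out(p)); plan([510.6,-262,251],7.45)
q,d=capture("wrist"); cv2.imwrite("pics/w12.png",q[:,:,::-1])
q,d=capture("scene"); cv2.imwrite("pics/s12.png",cv2.resize(q[100:260,150:350,::-1],None,fx=4,fy=3.7))
E
```

```text
time_s: 16.68
eef_pos: [510.7, -261.7, 251.6]
ee_rot: [0.531, 0.467, 0.532, -0.466]
force: [-0.9, 0.4, -0.9]
grip_width: 0.335
t 16.68 p [ 510.7 -261.7  251.6] yawZ [ 0.13  -0.992 -0.001] down [ 0.     0.001 -1.   ] F [-0.9  0.4 -0.9] g 28.6 j [-0.68  0.41  1.31  0.    1.42  0.76]
[ 1.949e+02 -1.000e-01]
to [ 510.6 -262.   251. ] lin [0.0021, -0.0005, 0.001] rot [-0.0003, -0.0015, -0.0005] rows 0.0 0.0
```

View pics/w12.png

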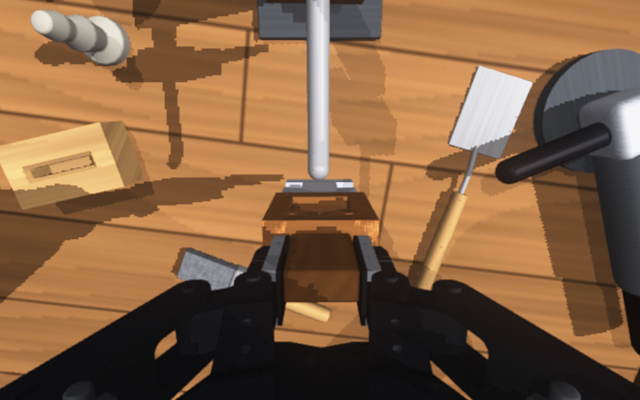

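View pics/s12.png

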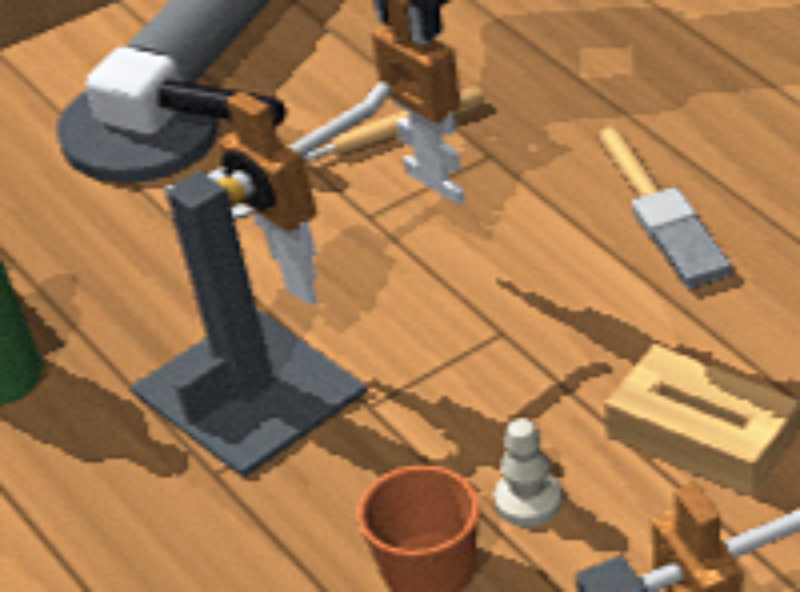

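```bash
python3 -m jog '[{"linear":[0,0.03,-0.001],"rotation":[0,0,0],"grip":20},{"linear":[0,0.07,-0.001],"rotation":[0,0,0],"grip":20},{"linear":[0,0.11,-0.001],"rotation":[0,0,0],"grip":20},{"linear":[0,0.15,-0.001],"rotation":[0,0,0],"grip":20},{"linear":[0,0.19,-0.001],"rotation":[0,0,0],"grip":20},{"linear":[0,0.22,0],"rotation":[0,0,0],"grip":20},{"linear":[0.005,0.235,0.001],"rotation":[0,0,0],"grip":20},{"linear":[0.015,0.24,0.002],"rotation":[0,0,0],"grip":20},{"linear":[0.025,0.25,0.002],"rotation":[0,0,0],"grip":20},{"linear":[0.035,0.27,0.002],"rotation":[0,0,0],"grip":20},{"linear":[0.038,0.3,0.002],"rotation":[0,0,0],"grip":20},{"linear":[0.038,0.32,0.002],"rotation":[0,0,0],"grip":20},{"linear":[0.038,0.33,0.002],"rotation":[0,0,0],"grip":20},{"linear":[0.038,0.33,0.002],"rotation":[0,0,0],"grip":20}]' 80
python3 - <<'E'
from h import *
show(); s,p,_=state(); print(out(p))
q,d=capture("wrist"); cv2.imwrite("pics/w13.png",q[:,:,::-1])
E
```

```text
time_s: 17.95
eef_pos: [609.7, -248.5, 241.0]
ee_rot: [0.532, 0.466, 0.531, -0.466]
force: [0.4, -0.4, -2.4]
grip_width: 0.334
t 17.95 p [ 609.7 -248.5  241. ] yawZ [ 0.131 -0.991  0.001] down [ 0.001 -0.    -1.   ] F [ 0.4 -0.4 -2.4] g 28.5 j [-0.56  0.62  1.02  0.    1.51  0.87]
[95.1  0.2]
```

View pics/w13.png

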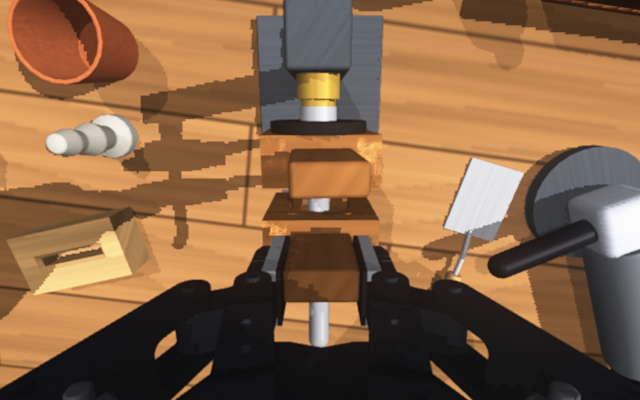

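Threaded. The first template's grip is at column 329 against its head at 320, so it has a slight roll, to be watched. Approaching contact.

```bash
python3 -m jog '[{"linear":[0,0.02,0],"rotation":[0,0,0],"grip":20},{"linear":[0,0.035,0],"rotation":[0,0,0],"grip":20},{"linear":[0,0.045,0],"rotation":[0,0,0],"grip":20},{"linear":[0,0.05,0],"rotation":[0,0,0],"grip":20},{"linear":[0,0.05,0],"rotation":[0,0,0],"grip":20}]' 80
python3 - <<'E'
from h import *
show(); s,p,_=state(); print(out(p))
E
```

```text
time_s: 18.42
eef_pos: [624.5, -246.6, 240.9]
ee_rot: [0.532, 0.466, 0.531, -0.466]
force: [-0.6, 0.1, -1.2]
grip_width: 0.336
t 18.42 p [ 624.5 -246.6  240.9] yawZ [ 0.131 -0.991  0.001] down [ 0.001 -0.    -1.   ] F [-0.6  0.1 -1.2] g 28.7 j [-0.55  0.65  0.96  0.    1.53  0.89]
[80.2  0.1]
```

```bash
python3 -m jog '[{"linear":[0,0.007,0],"rotation":[0,0,0],"grip":20},{"linear":[0,0.012,0],"rotation":[0,0,0],"grip":20},{"linear":[0,0.012,0],"rotation":[0,0,0],"grip":20},{"linear":[0,0.012,0],"rotation":[0,0,0],"grip":20}]' 80
python3 - <<'E'
from h import *
show(); s,p,_=state(); print(out(p))
E
```

```text
time_s: 18.75
eef_pos: [627.7, -246.1, 240.9]
ee_rot: [0.532, 0.466, 0.532, -0.466]
force: [-4.9, 0.0, -0.7]
grip_width: 0.335
t 18.75 p [ 627.7 -246.1  240.9] yawZ [ 0.131 -0.991  0.   ] down [ 0. -0. -1.] F [-4.9  0.  -0.7] g 28.6 j [-0.55  0.66  0.95 -0.    1.54  0.89]
[77.   0.1]
```

```bash
python3 -m jog '[{"linear":[0,0.005,0],"rotation":[0,0,0],"grip":20},{"linear":[0,0.009,0],"rotation":[0,0,0],"grip":20},{"linear":[0,0.009,0],"rotation":[0,0,0],"grip":20},{"linear":[0,0.009,0],"rotation":[0,0,0],"grip":20},{"linear":[0,0.009,0],"rotation":[0,0,0],"grip":20}]' 80
python3 - <<'E'
from h import *
show(); s,p,_=state(); print(out(p),s["wrist_torque"])
E
```

```text
time_s: 19.17
eef_pos: [629.7, -245.9, 241.0]
ee_rot: [0.531, 0.466, 0.532, -0.467]
force: [-6.8, 0.3, -0.2]
grip_width: 0.335
t 19.17 p [ 629.7 -245.9  241. ] yawZ [ 0.131 -0.991 -0.   ] down [-0.002 -0.    -1.   ] F [-6.8  0.3 -0.2] g 28.6 j [-0.54  0.66  0.94 -0.    1.54  0.89]
[74.9  0.1] [0.05619006 1.29594062 0.07527508]
```

```bash
python3 -m jog '[{"linear":[0,0.004,0],"rotation":[0,0,0],"grip":20},{"linear":[0,0.004,0],"rotation":[0,0,0],"grip":20},{"linear":[0,0.004,0],"rotation":[0,0,0],"grip":20},{"linear":[0,0.004,0],"rotation":[0,0,0],"grip":20},{"linear":[0,0.004,0],"rotation":[0,0,0],"grip":20},{"linear":[0,0.004,0],"rotation":[0,0,0],"grip":20},{"linear":[0,0.004,0],"rotation":[0,0,0],"grip":20},{"linear":[0,0.004,0],"rotation":[0,0,0],"grip":20},{"linear":[0,0.004,0],"rotation":[0,0,0],"grip":20},{"linear":[0,0.004,0],"rotation":[0,0,0],"grip":20},{"linear":[0,0.004,0],"rotation":[0,0,0],"grip":20},{"linear":[0,0.004,0],"rotation":[0,0,0],"grip":20}]' 80
python3 - <<'E'
from h import *
show(); s,p,_=state(); print(out(p),s["wrist_torque"])
q,d=capture("wrist"); cv2.imwrite("pics/w14.png",q[:,:,::-1])
E
```

```text
time_s: 20.17
eef_pos: [630.1, -245.9, 241.0]
ee_rot: [0.531, 0.465, 0.533, -0.467]
force: [-8.9, 0.4, 0.8]
grip_width: 0.335
t 20.17 p [ 630.1 -245.9  241. ] yawZ [ 0.131 -0.991 -0.001] down [-0.004  0.    -1.   ] F [-8.9  0.4  0.8] g 28.6 j [-0.54  0.67  0.93 -0.    1.55  0.9 ]
[74.6  0.1] [0.08253381 1.47714118 0.07058699]
```

View pics/w14.png

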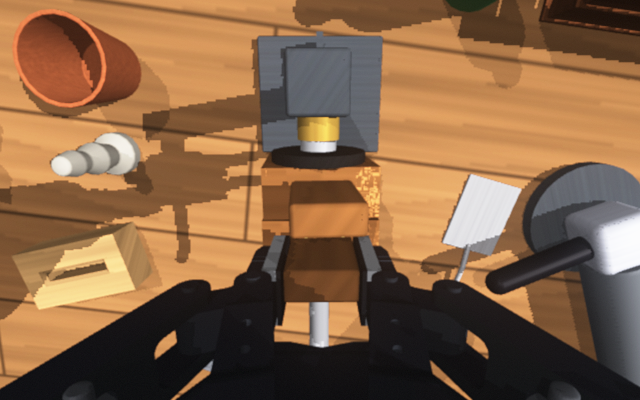

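Held about 1 s at 7–9 N. I back off and lower.

```bash
python3 -m jog '[{"linear":[0,-0.01,0],"rotation":[0,0,0.008],"grip":20},{"linear":[0,-0.018,0],"rotation":[0,0,0.008],"grip":20},{"linear":[0,-0.02,0],"rotation":[0,0,0.008],"grip":20},{"linear":[0.006,-0.02,0],"rotation":[0,0,0.008],"grip":20},{"linear":[0.011,-0.02,0],"rotation":[0,0,0.008],"grip":20},{"linear":[0.011,-0.02,0],"rotation":[0,0,0.008],"grip":20},{"linear":[0.011,-0.02,0],"rotation":[0,0,0.008],"grip":20}]' 80
python3 - <<'E'
from h import *
show(); s,p,_=state(); print(out(p),s["wrist_torque"])
E
```

```text
time_s: 20.8
eef_pos: [624.3, -246.6, 237.9]
ee_rot: [0.532, 0.466, 0.532, -0.466]
force: [0.4, -0.4, 0.5]
grip_width: 0.334
t 20.8 p [ 624.3 -246.6  237.9] yawZ [ 0.131 -0.991 -0.   ] down [ 0.001  0.    -1.   ] F [ 0.4 -0.4  0.5] g 28.5 j [-0.55  0.65  0.97  0.    1.52  0.89]
[80.3  0.1] [-0.01526014 -0.00756865  0.01642031]
```

Bearing on the rod. Release and raise.

```bash
python3 -m jog '[{"linear":[0.002,0,0],"rotation":[0,0,0],"grip":30},{"linear":[0.001,0,0],"rotation":[0,0,0],"grip":34},{"linear":[0,0,0],"rotation":[0,0,0],"grip":40},{"linear":[0,0,0],"rotation":[0,0,0],"grip":46},{"linear":[-0.02,0,0],"rotation":[0,0,0],"grip":50},{"linear":[-0.08,0,0],"rotation":[0,0,0],"grip":50},{"linear":[-0.18,0,0],"rotation":[0,0,0],"grip":50},{"linear":[-0.25,0,0],"rotation":[0,0,0],"grip":50},{"linear":[-0.25,0,0],"rotation":[0,0,0],"grip":50}]' 80
python3 - <<'E'
from h import *
show(); s,p,_=state(); print(out(p),s["wrist_torque"])
q,d=capture("wrist"); cv2.imwrite("pics/w15.png",q[:,:,::-1])
q,d=capture("scene"); cv2.imwrite("pics/s15.png",cv2.resize(q[100:260,150:350,::-1],None,fx=4,fy=3.7))
E
```

```text
time_s: 21.55
eef_pos: [625.0, -247.1, 318.7]
ee_rot: [0.535, 0.467, 0.528, -0.465]
force: [-0.5, -0.3, 0.8]
grip_width: 0.584
t 21.55 p [ 625.  -247.1  318.7] yawZ [ 0.131 -0.991  0.005] down [ 0.008 -0.004 -1.   ] F [-0.5 -0.3  0.8] g 49.9 j [-0.55  0.64  0.79  0.    1.71  0.89]
[79.8 -0.4] [-0.01399184  0.01149705  0.0412736 ]
```

View pics/w15.png

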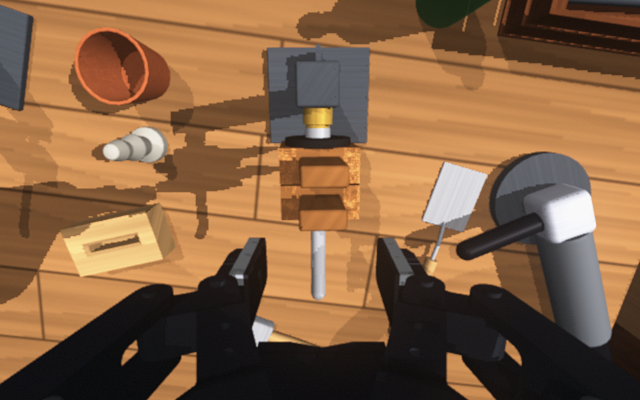

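View pics/s15.png

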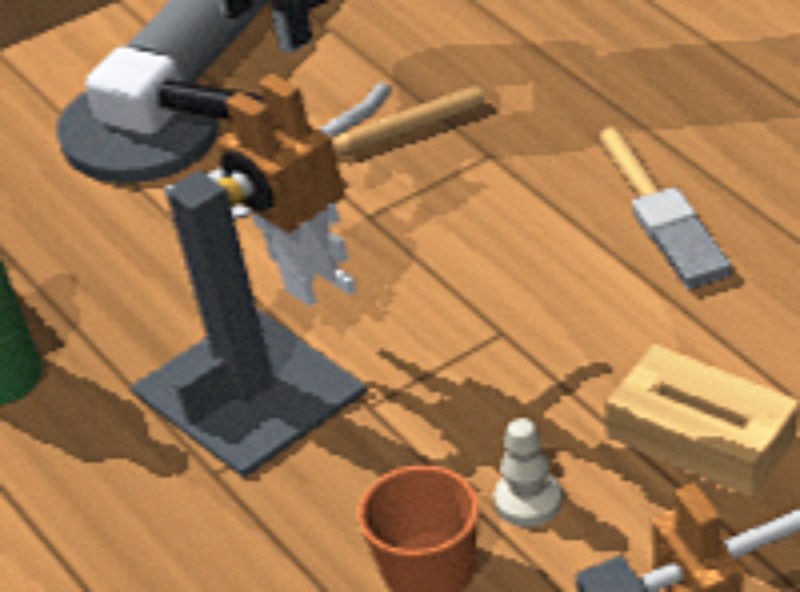

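Both templates hang together against the disc. Now the rear template.

```bash
python3 -m jog '[{"linear":[0,0,-0.12],"rotation":[0.06,0.006,-0.015],"grip":50},{"linear":[0,0.02,-0.25],"rotation":[0.12,0.006,-0.015],"grip":50},{"linear":[0,0.04,-0.38],"rotation":[0.18,0.006,-0.015],"grip":50},{"linear":[0,0.06,-0.51],"rotation":[0.25,0.006,-0.015],"grip":50},{"linear":[0,0.08,-0.64],"rotation":[0.32,0.006,-0.015],"grip":50},{"linear":[0,0.11,-0.77],"rotation":[0.4,0.006,-0.015],"grip":50},{"linear":[0,0.14,-0.9],"rotation":[0.5,0.006,-0.015],"grip":50}]' 80
python3 - <<'E'
from h import *
show()
plan([654,214.8,300],-11.3); plan([654,214.8,233],-11.3)
E
```

```text
time_s: 22.23
eef_pos: [630.1, 28.4, 312.5]
ee_rot: [-0.466, -0.528, -0.471, 0.531]
force: [0.5, -0.2, 1.6]
grip_width: 0.586
t 22.23 p [630.1  28.4 312.5] yawZ [-0.121 -0.993 -0.002] down [-0.008  0.003 -1.   ] F [ 0.5 -0.2  1.6] g 50.1 j [-0.14  0.53  0.97  0.    1.65  1.55]
to [654.  214.8 300. ] lin [0.0427, 0.0045, -0.6263] rot [0.1525, -0.0032, 0.0158] rows 4.5 0.6
to [654.  214.8 233. ] lin [0.2661, 0.0062, -0.6259] rot [0.1525, -0.0032, 0.0158] rows 4.9 0.6
```

```bash
python3 -m jog '[{"linear":[0,0,-0.13],"rotation":[0.05,0,0.015],"grip":50},{"linear":[0,0,-0.26],"rotation":[0.1,0,0.015],"grip":48},{"linear":[0.01,0.003,-0.39],"rotation":[0.153,-0.003,0.016],"grip":46},{"linear":[0.02,0.005,-0.51],"rotation":[0.153,-0.003,0.016],"grip":46},{"linear":[0.04,0.005,-0.6],"rotation":[0.153,-0.003,0.016],"grip":46},{"linear":[0.1,0.006,-0.627],"rotation":[0.153,-0.003,0.016],"grip":46},{"linear":[0.18,0.006,-0.627],"rotation":[0.153,-0.003,0.016],"grip":46},{"linear":[0.24,0.006,-0.627],"rotation":[0.153,-0.003,0.016],"grip":46},{"linear":[0.266,0.006,-0.627],"rotation":[0.153,-0.003,0.016],"grip":46},{"linear":[0.266,0.006,-0.627],"rotation":[0.153,-0.003,0.016],"grip":46}]' 80
python3 - <<'E'
from h import *
show()
plan([654,214.8,233],-11.3)
q,d=capture("wrist"); cv2.imwrite("pics/w16.png",q[:,:,::-1])
E
```

```text
time_s: 23.07
eef_pos: [653.1, 214.9, 230.2]
ee_rot: [-0.447, -0.545, -0.449, 0.548]
force: [-0.4, 0.2, 0.2]
grip_width: 0.54
t 23.07 p [653.1 214.9 230.2] yawZ [-0.196 -0.981  0.002] down [-0.005 -0.001 -1.   ] F [-0.4  0.2  0.2] g 46.1 j [0.15 0.7  0.9  0.   1.54 1.92]
to [654.  214.8 233. ] lin [-0.0093, 0.0029, -0.0001] rot [-0.0007, 0.0033, 0.0094] rows 0.1 0.0
```

View pics/w16.png

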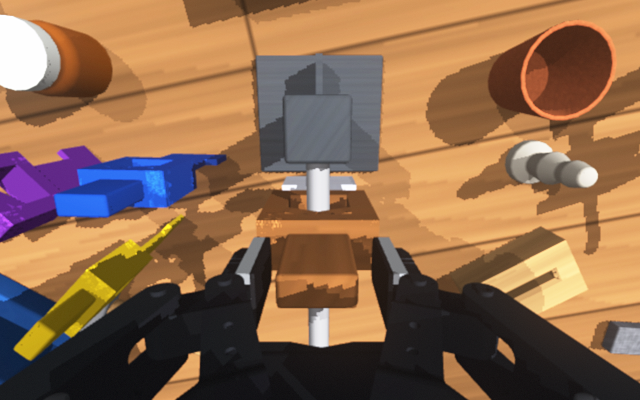

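```bash
python3 -m jog '[{"linear":[-0.01,0.003,-0.003],"rotation":[0,0.003,0.009],"grip":42},{"linear":[-0.01,0.003,-0.003],"rotation":[0,0.003,0.009],"grip":36},{"linear":[-0.01,0.003,-0.003],"rotation":[0,0.003,0.009],"grip":30},{"linear":[-0.01,0.003,-0.003],"rotation":[0,0.003,0.009],"grip":24},{"linear":[-0.01,0.003,-0.003],"rotation":[0,0.003,0.009],"grip":20},{"linear":[-0.01,0.003,-0.003],"rotation":[0,0.003,0.009],"grip":20},{"linear":[-0.01,0.003,-0.003],"rotation":[0,0.003,0.009],"grip":20}]' 80
python3 - <<'E'
from h import *
show(); s,p,_=state(); print(out(p,(707.1,203.8),-11.3))
E
```

```text
time_s: 23.7
eef_pos: [655.3, 215.8, 237.2]
ee_rot: [0.449, 0.549, 0.447, -0.545]
force: [-0.6, 0.5, 5.7]
grip_width: 0.331
t 23.7 p [655.3 215.8 237.2] yawZ [-0.196 -0.981 -0.002] down [ 0.006  0.001 -1.   ] F [-0.6  0.5  5.7] g 28.3 j [0.15 0.7  0.89 0.   1.55 1.92]
[53.2  1.6]
```

```bash
python3 -m jog '[{"linear":[-0.015,0,0],"rotation":[0,0,0],"grip":20},{"linear":[-0.035,0,0],"rotation":[0,0,-0.006],"grip":20},{"linear":[-0.05,0,0],"rotation":[0,0,-0.012],"grip":20},{"linear":[-0.053,-0.03,0.001],"rotation":[0,0,-0.012],"grip":20},{"linear":[-0.053,-0.08,0.002],"rotation":[0,0,-0.012],"grip":20},{"linear":[-0.053,-0.13,0.002],"rotation":[0,0,-0.012],"grip":20},{"linear":[-0.053,-0.17,0.002],"rotation":[0,0,-0.012],"grip":20},{"linear":[-0.053,-0.2,0.002],"rotation":[0,0,-0.012],"grip":20},{"linear":[-0.053,-0.2,0.002],"rotation":[0,0,-0.012],"grip":20}]' 80
python3 - <<'E'
from h import *
show(); s,p,_=state(); print(out(p,(707.1,203.8),-11.3))
q,d=capture("wrist"); cv2.imwrite("pics/w17.png",q[:,:,::-1])
E
```

```text
time_s: 24.45
eef_pos: [595.1, 227.5, 253.4]
ee_rot: [0.448, 0.547, 0.449, -0.546]
force: [-0.4, -0.4, -3.4]
grip_width: 0.336
t 24.45 p [595.1 227.5 253.4] yawZ [-0.195 -0.981 -0.002] down [-0.     0.002 -1.   ] F [-0.4 -0.4 -3.4] g 28.7 j [0.18 0.56 1.08 0.   1.5  1.95]
[114.5   1.3]
```

View pics/w17.png

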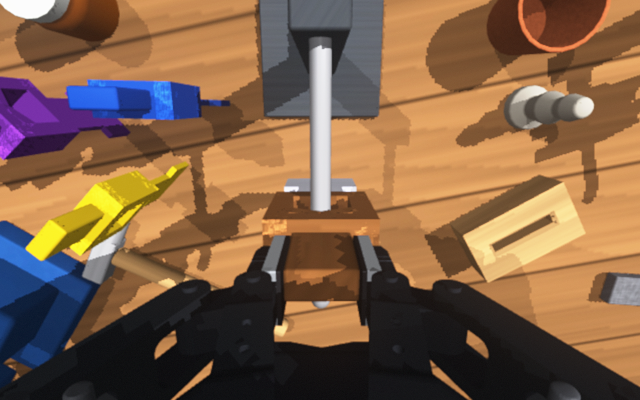

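```bash
python3 -m jog '[{"linear":[0,-0.04,0],"rotation":[0,0,0],"grip":20},{"linear":[0,-0.09,0],"rotation":[0,0,0],"grip":20},{"linear":[0,-0.15,0],"rotation":[0,0,0],"grip":20},{"linear":[0,-0.2,0],"rotation":[0,0,0],"grip":20},{"linear":[0,-0.25,0],"rotation":[0,0,0],"grip":20},{"linear":[0,-0.3,0],"rotation":[0,0,0],"grip":20},{"linear":[-0.04,-0.31,0],"rotation":[0,0,0],"grip":20},{"linear":[-0.08,-0.31,0],"rotation":[0,0,0],"grip":20}]' 80
python3 - <<'E'
from h import *
show(); s,p,_=state(); plan([476.7,15.2,270],20.1);
E
```

```text
time_s: 25.17
eef_pos: [504.4, 245.4, 277.5]
ee_rot: [0.448, 0.547, 0.449, -0.546]
force: [0.9, -0.3, -1.7]
grip_width: 0.341
t 25.17 p [504.4 245.4 277.5] yawZ [-0.196 -0.981 -0.002] down [-0.001  0.002 -1.   ] F [ 0.9 -0.3 -1.7] g 29.2 j [0.24 0.37 1.3  0.   1.47 2.01]
to [476.7  15.2 270. ] lin [0.0235, 0.0594, 0.7707] rot [-1.0953, -0.0042, 0.001] rows 5.6 4.4
```

```bash
python3 -m jog '[{"linear":[0,-0.02,0.09],"rotation":[-0.13,0,0],"grip":20},{"linear":[0,-0.05,0.2],"rotation":[-0.27,0,0],"grip":20},{"linear":[0,-0.07,0.31],"rotation":[-0.41,0,0],"grip":20},{"linear":[0,-0.1,0.43],"rotation":[-0.55,0,0],"grip":20},{"linear":[0,-0.12,0.55],"rotation":[-0.69,0,0],"grip":20},{"linear":[0,-0.13,0.67],"rotation":[-0.83,0,0],"grip":20},{"linear":[0,-0.14,0.78],"rotation":[-0.96,0,0],"grip":20},{"linear":[0,-0.145,0.86],"rotation":[-1,0,0],"grip":20},{"linear":[0,-0.145,0.89],"rotation":[-1,0,0],"grip":20}]' 80
python3 - <<'E'
from h import *
show(); s,p,_=state(); plan([411,-9,270],20.1);
E
```

```text
time_s: 25.92
eef_pos: [409.4, -10.8, 277.6]
ee_rot: [0.569, 0.42, 0.57, -0.419]
force: [-0.1, -0.1, -2.7]
grip_width: 0.334
t 25.92 p [409.4 -10.8 277.6] yawZ [ 0.297 -0.955 -0.001] down [-0.     0.001 -1.   ] F [-0.1 -0.1 -2.7] g 28.6 j [-0.31  0.02  1.73  0.    1.4   0.95]
to [411  -9 270] lin [0.0253, 0.0067, -0.0041] rot [-0.0996, -0.0019, -0.0003] rows 0.2 0.4
```

```bash
python3 -m jog '[{"linear":[0.01,0.006,-0.004],"rotation":[-0.06,0,0],"grip":20},{"linear":[0.025,0.006,-0.004],"rotation":[-0.1,-0.002,0],"grip":20},{"linear":[0.025,0.006,-0.004],"rotation":[-0.1,-0.002,0],"grip":20}]' 80
python3 - <<'E'
from h import *
import pickle
show(); c=calibration("wrist")
q,d=capture("wrist"); cv2.imwrite("pics/w18.png",q[:,:,::-1]); pickle.dump((c,d),open("pics/w18.pkl","wb"))
E
```

```text
time_s: 26.17
eef_pos: [411.0, -8.9, 269.4]
ee_rot: [0.579, 0.405, 0.58, -0.405]
force: [0.4, 1.3, -3.7]
grip_width: 0.334
t 26.17 p [411.   -8.9 269.4] yawZ [ 0.344 -0.939 -0.001] down [-0.001  0.001 -1.   ] F [ 0.4  1.3 -3.7] g 28.5 j [-0.31  0.03  1.74  0.    1.38  0.91]
```

View pics/w18.png

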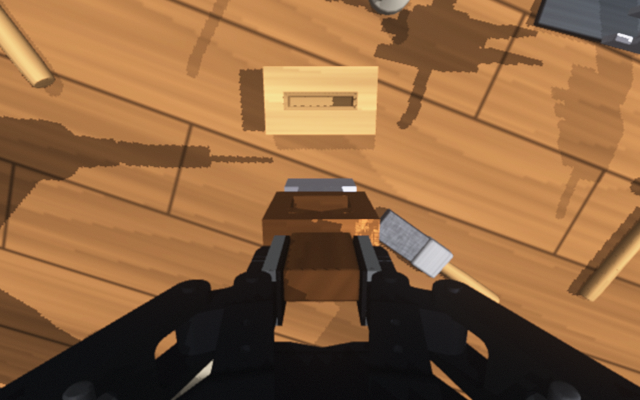

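The rack top spans (264–378, 66–134) and the slot (284–358, 92–110); the foot of the blade is at (285–356, 180–191). Enlarging.

Run:
```python
import cv2
t=cv2.imread("pics/w18.png")
cv2.imwrite("pics/w18a.png",cv2.resize(t[55:145,255:385],None,fx=6,fy=6,interpolation=cv2.INTER_CUBIC))
cv2.imwrite("pics/w18b.png",cv2.resize(t[170:245,255:385],None,fx=6,fy=6,interpolation=cv2.INTER_CUBIC))
```

```text
(no output)
```

View pics/w18a.png

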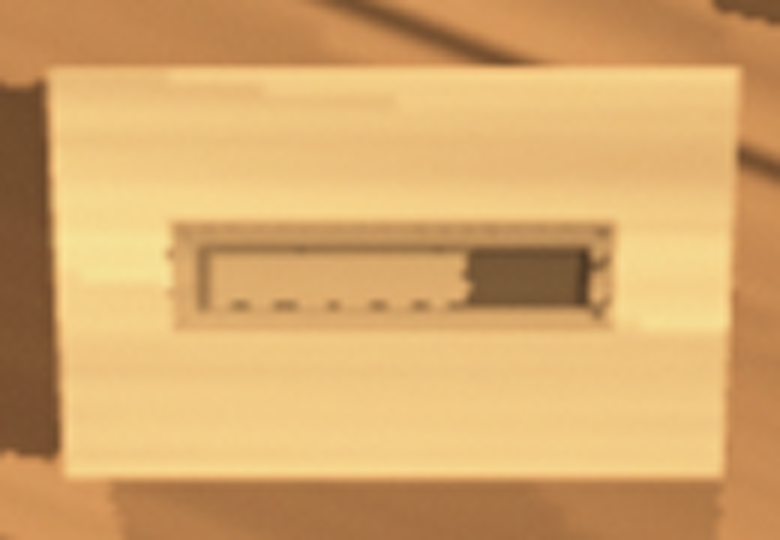

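View pics/w18b.png

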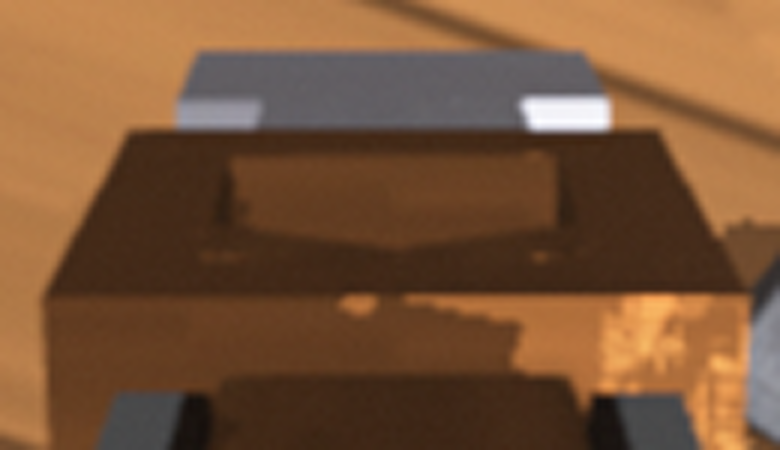

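Run:
```python
from h import *
import pickle
np.set_printoptions(precision=2,suppress=True)
c,d=pickle.load(open("pics/w18.pkl","rb")); K=np.array(c["intrinsics"]);T=np.array(c["world_from_camera"])
C=np.diag([1,-1,-1.])
def pnp(obj,px):
    ok,r,t=cv2.solvePnP(np.array(obj,float),np.array(px,float),K,None)
    Rm=cv2.Rodrigues(r)[0]; e=cv2.projectPoints(np.array(obj,float),r,t,K,None)[0][:,0]-px
    W=T[:3,:3]@C; return W@Rm, W@t[:,0]+T[:3,3], e
A=lambda l:[(255+x/6,55+y/6) for x,y in l]
B=lambda l:[(255+x/6,170+y/6) for x,y in l]
Rt,pt,e=pnp([(13,29,20),(13,-29,20),(13,29,-38),(13,-29,-38),(3,30,-130),(3,-30,-130)],B([(45,297),(748,297),(130,130),(660,130),(197,52),(585,52)]))
print("template",pt,"axes z",Rt[:,2],"x",Rt[:,0],np.degrees(np.arctan2(Rt[1,0],Rt[0,0])),"err",e.round(1).tolist())
Rr,pr,e=pnp([(35,60,42),(35,-60,42),(-35,-60,42),(-35,60,42),(9.5,39.5,42),(9.5,-39.5,42),(-9.5,-39.5,42),(-9.5,39.5,42)],A([(48,66),(741,66),(722,478),(65,478),(173,223),(612,223),(607,328),(177,328)]))
print("rack pnp",pr,"z",Rr[:,2],np.degrees(np.arctan2(Rr[1,0],Rr[0,0])),e.round(1).tolist())
for l in ([(48,66),(741,66),(722,478),(65,478)],[(173,223),(612,223),(607,328),(177,328)]):
    g=np.array([onz("wrist",p,42,c) for p in A(l)]); print("rack onz",g.mean(0),np.linalg.norm(g[0]-g[1]),np.linalg.norm(g[1]-g[2]),np.degrees(np.arctan2(*(g[0]-g[1])[[1,0]]))-90)
s,p,_=state();print(p,"tcp-origin z",p[2]-pt[2]); print(out(p,(476.7,15.2),20.1),out(pt,(476.7,15.2),20.1))
```

```text
template [408.89 -10.1  237.04] axes z [ 0.01 -0.    1.  ] x [ 0.94  0.34 -0.01] 20.02760871687906 err [[-0.2, 0.0], [0.3, 0.0], [0.2, -0.1], [-0.5, -0.0], [0.4, -0.0], [-0.2, 0.0]]
rack pnp [477.75  14.83  -0.94] z [-0.02  0.02  1.  ] 20.076013018541534 [[0.2, 0.3], [-0.5, 0.1], [-0.3, -0.3], [0.2, -0.6], [-0.5, -0.4], [0.6, -0.3], [0.9, 0.6], [-0.6, 0.5]]
rack onz [477.07  15.27  42.  ] 120.36066249996692 70.55659095559591 20.124069818025802
rack onz [477.2   15.65  42.  ] 77.73596356753744 17.990313217797297 20.124044299544266
[410.97  -8.71 269.73] tcp-origin z 32.699049346608234
[69.9  0.1] [72.4 -0.5]
```

Run:
```python
from h import *
import pickle
c,d=pickle.load(open("pics/w18.pkl","rb"))
a=[onz("wrist",(255+x/6,170+52/6),107.2,c) for x in (197,585)]; m=(a[0]+a[1])/2
print(a,np.linalg.norm(a[0]-a[1])); O=(477.1,15.4)
print("foot edge",out(m,O,20.1))
a=[onz("wrist",(255+x/6,170+130/6),269.6-32.4-38,c) for x in (130,660)]; m=(a[0]+a[1])/2
print("head edge",out(m,O,20.1),np.linalg.norm(a[0]-a[1])); 
y=np.deg2rad(20.1);X=np.array([np.cos(y),np.sin(y)]);
for k in (70,72,73.5): 
    s,p,_=state(); g=p[:2]+k*X; plan([*g,240],20.1); plan([*g,174.3],20.1)
```

```text
[array([400.08990032,  19.7363203 , 107.2       ]), array([420.91273099, -37.091116  , 107.2       ])] 60.52229170271027
foot edge [70.8  0.3]
head edge [60.1 -0.4] 58.35913137503878
to [476.7  15.3 240. ] lin [0.099, 0.2334, 0.0001] rot [0.0004, -0.0015, 0.0012] rows 1.8 0.0
to [476.7  15.3 174.3] lin [0.318, 0.2335, 0.0003] rot [0.0004, -0.0015, 0.0012] rows 2.8 0.0
to [478.6  16.  240. ] lin [0.099, 0.2401, 0.0001] rot [0.0004, -0.0015, 0.0012] rows 1.9 0.0
to [478.6  16.  174.3] lin [0.318, 0.2402, 0.0003] rot [0.0004, -0.0015, 0.0012] rows 2.9 0.0
to [480.   16.5 240. ] lin [0.099, 0.2451, 0.0001] rot [0.0004, -0.0015, 0.0012] rows 1.9 0.0
to [480.   16.5 174.3] lin [0.318, 0.2452, 0.0003] rot [0.0004, -0.0015, 0.0012] rows 2.9 0.0
```

The foot centre is 73.7 mm short of the slot centre along the rack's x. Moving over and down to just above it.

```bash
python3 -m jog '[{"linear":[0,0.04,0],"rotation":[0,0,0],"grip":20},{"linear":[0,0.1,0],"rotation":[0,0,0],"grip":20},{"linear":[0.02,0.17,0],"rotation":[0,0,0],"grip":20},{"linear":[0.05,0.22,0],"rotation":[0,0,0],"grip":20},{"linear":[0.1,0.245,0],"rotation":[0,-0.001,0.001],"grip":20},{"linear":[0.14,0.245,0],"rotation":[0,-0.001,0.001],"grip":20},{"linear":[0.165,0.245,0],"rotation":[0,-0.001,0.001],"grip":20},{"linear":[0.165,0.245,0],"rotation":[0,-0.001,0.001],"grip":20},{"linear":[0.165,0.245,0],"rotation":[0,-0.001,0.001],"grip":20}]' 80
python3 - <<'E'
from h import *
show(); s,p,_=state(); print(out(p,(477.1,15.4),20.1)); plan([480.2,16.5,220],20.1)
q,d=capture("wrist"); cv2.imwrite("pics/w19.png",q[:,:,::-1])
q,d=capture("scene"); cv2.imwrite("pics/s19.png",cv2.resize(q[140:280,260:420,::-1],None,fx=4,fy=4,interpolation=cv2.INTER_CUBIC))
q,d=capture("top"); cv2.imwrite("pics/t19.png",cv2.resize(q[180:260,270:390,::-1],None,fx=6,fy=6,interpolation=cv2.INTER_CUBIC))
E
```

```text
time_s: 26.97
eef_pos: [480.0, 16.8, 220.5]
ee_rot: [0.58, 0.405, 0.58, -0.405]
force: [-0.4, -0.0, -2.1]
grip_width: 0.333
t 26.97 p [480.   16.8 220.5] yawZ [ 0.344 -0.939 -0.   ] down [-0.  0. -1.] F [-0.4 -0.  -2.1] g 28.4 j [-0.21  0.22  1.64  0.    1.27  1.01]
[-3.2  0.4]
to [480.2  16.5 220. ] lin [0.0016, 0.0003, 0.0013] rot [0.0007, -0.0006, 0.0004] rows 0.0 0.0
```

View pics/w19.png

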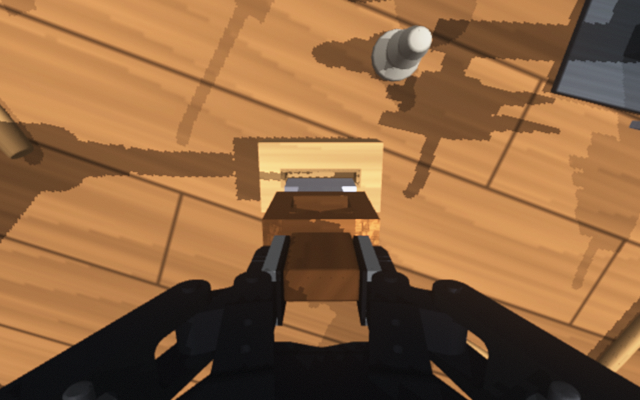

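View pics/s19.png

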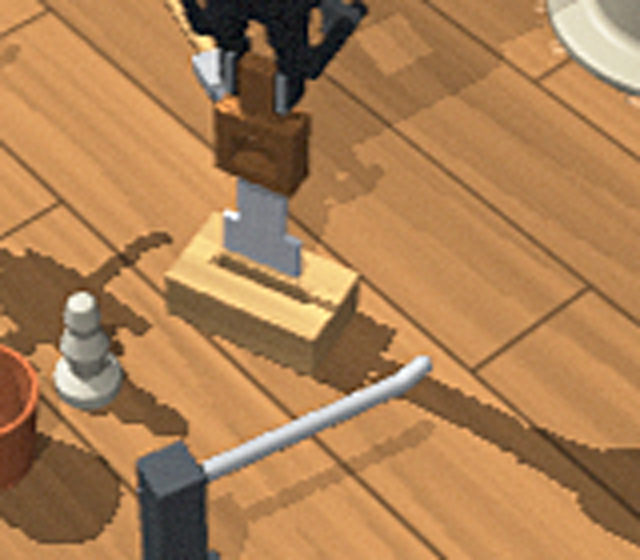

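The foot is above the slot. I descend gently and watch the force.

```bash
python3 -m jog '[{"linear":[0.02,0,0.001],"rotation":[0,0,0],"grip":20},{"linear":[0.045,0,0.001],"rotation":[0,0,0],"grip":20},{"linear":[0.06,0,0.001],"rotation":[0,0,0],"grip":20},{"linear":[0.07,0,0.001],"rotation":[0,0,0],"grip":20},{"linear":[0.08,0,0.001],"rotation":[0,0,0],"grip":20},{"linear":[0.08,0,0.001],"rotation":[0,0,0],"grip":20}]' 80
python3 - <<'E'
from h import *
show(); s,p,_=state(); print(out(p,(477.1,15.4),20.1),s["wrist_torque"])
q,d=capture("wrist"); cv2.imwrite("pics/w20.png",cv2.resize(q[120:310,220:420,::-1],None,fx=4,fy=3))
E
```

```text
time_s: 27.62
eef_pos: [480.1, 16.3, 196.4]
ee_rot: [0.58, 0.405, 0.58, -0.405]
force: [-0.3, 0.2, -3.2]
grip_width: 0.332
t 27.62 p [480.1  16.3 196.4] yawZ [ 0.344 -0.939 -0.   ] down [ 0.  0. -1.] F [-0.3  0.2 -3.2] g 28.4 j [-0.21  0.25  1.68  0.    1.21  1.01]
[-3.1 -0.2] [-0.01321195 -0.01762897  0.05238235]
```

View pics/w20.png

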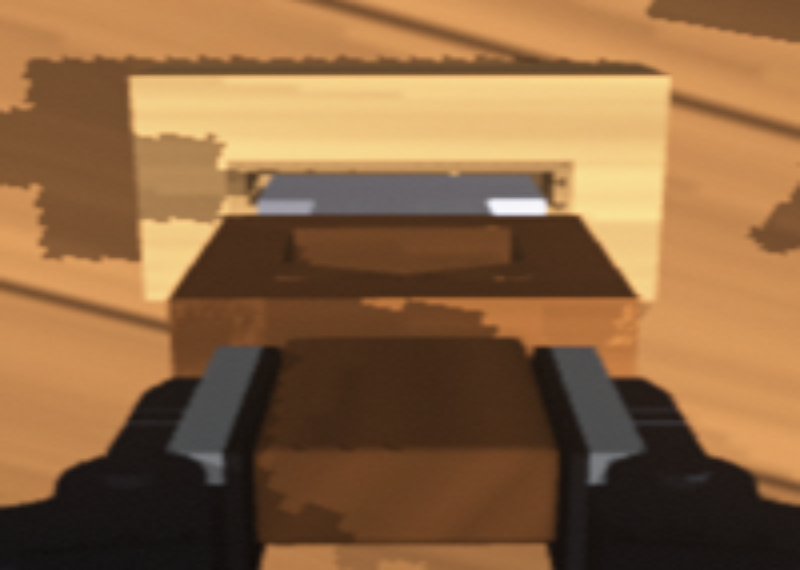

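The foot has entered the slot with no contact force. Continuing.

```bash
python3 -m jog '[{"linear":[0.02,0,0],"rotation":[0,0,0],"grip":20},{"linear":[0.04,0,0],"rotation":[0,0,0],"grip":20},{"linear":[0.055,0,0],"rotation":[0,0,0],"grip":20},{"linear":[0.064,0,0],"rotation":[0,0,0],"grip":20},{"linear":[0.068,0,0],"rotation":[0,0,0],"grip":20},{"linear":[0.068,0,0],"rotation":[0,0,0],"grip":20}]' 80
python3 - <<'E'
from h import *
show(); s,p,_=state(); print(out(p,(477.1,15.4),20.1),s["wrist_torque"])
E
```

```text
time_s: 28.17
eef_pos: [480.2, 16.3, 176.1]
ee_rot: [0.58, 0.405, 0.579, -0.405]
force: [-0.5, 0.4, -1.8]
grip_width: 0.335
t 28.17 p [480.2  16.3 176.1] yawZ [ 0.344 -0.939  0.   ] down [ 0.  0. -1.] F [-0.5  0.4 -1.8] g 28.6 j [-0.21  0.27  1.71  0.    1.16  1.01]
[-3.2 -0.2] [ 0.01335846 -0.01944587 -0.01563883]
```

```bash
python3 -m jog '[{"linear":[0.004,0,0],"rotation":[0,0,0],"grip":20},{"linear":[0.007,0,0],"rotation":[0,0,0],"grip":20},{"linear":[0.007,0,0],"rotation":[0,0,0],"grip":20}]' 80
python3 - <<'E'
from h import *
show()
E
```

```text
time_s: 28.42
eef_pos: [480.4, 16.3, 174.4]
ee_rot: [0.58, 0.405, 0.579, -0.405]
force: [-0.7, 0.5, -0.9]
grip_width: 0.337
t 28.42 p [480.4  16.3 174.4] yawZ [ 0.344 -0.939  0.   ] down [ 0.001  0.    -1.   ] F [-0.7  0.5 -0.9] g 28.8 j [-0.21  0.27  1.71  0.    1.16  1.01]
```

```bash
python3 -m jog '[{"linear":[0.003,0,0],"rotation":[0,0,0],"grip":20},{"linear":[0.006,0,0],"rotation":[0,0,0],"grip":20},{"linear":[0.006,0,0],"rotation":[0,0,0],"grip":20}]' 80
python3 - <<'E'
from h import *
show()
E
```

```text
time_s: 28.67
eef_pos: [481.1, 16.5, 174.3]
ee_rot: [0.581, 0.406, 0.578, -0.404]
force: [-2.7, 2.1, 13.2]
grip_width: 0.336
t 28.67 p [481.1  16.5 174.3] yawZ [ 0.344 -0.939  0.001] down [ 0.004  0.    -1.   ] F [-2.7  2.1 13.2] g 28.7 j [-0.21  0.27  1.71  0.    1.16  1.01]
```

It is on the slot floor at the predicted height (TCP 174.3, +13 N). I relax, release and raise.

```bash
python3 -m jog '[{"linear":[0,0,0],"rotation":[0,0,-0.008],"grip":20},{"linear":[0,0,0],"rotation":[0,0,-0.008],"grip":32},{"linear":[0,0,0],"rotation":[0,0,-0.008],"grip":38},{"linear":[0,0,0],"rotation":[0,0,-0.008],"grip":44},{"linear":[0,0,0],"rotation":[0,0,-0.008],"grip":50},{"linear":[-0.02,0,0],"rotation":[0,0,-0.008],"grip":50},{"linear":[-0.08,0,0],"rotation":[0,0,-0.008],"grip":50},{"linear":[-0.18,0,0],"rotation":[0,0,-0.008],"grip":50},{"linear":[-0.3,-0.05,0],"rotation":[0,0,-0.008],"grip":50},{"linear":[-0.42,-0.15,0],"rotation":[0,0,-0.008],"grip":50},{"linear":[-0.5,-0.25,0],"rotation":[0,0,-0.008],"grip":50},{"linear":[-0.5,-0.25,0],"rotation":[0,0,-0.008],"grip":50}]' 80
python3 - <<'E'
from h import *
import pickle
show()
c=calibration("wrist")
q,d=capture("wrist"); cv2.imwrite("pics/w21.png",q[:,:,::-1]); pickle.dump((c,d),open("pics/w21.pkl","wb"))
q,d=capture("scene"); cv2.imwrite("pics/s21.png",cv2.resize(q[100:340,150:420,::-1],None,fx=2.9,fy=2.4,interpolation=cv2.INTER_CUBIC))
q,d=capture("top"); np.save("pics/t21.npy",d); cv2.imwrite("pics/t21.png",cv2.resize(q[100:260,220:460,::-1],None,fx=3.3,fy=3.3,interpolation=cv2.INTER_CUBIC))
E
```

```text
time_s: 29.67
eef_pos: [408.4, -10.3, 329.6]
ee_rot: [0.583, 0.406, 0.576, -0.405]
force: [-0.5, 0.3, 0.9]
grip_width: 0.588
t 29.67 p [408.4 -10.3 329.6] yawZ [ 0.343 -0.939  0.007] down [ 0.008 -0.005 -1.   ] F [-0.5  0.3  0.9] g 50.2 j [-0.31 -0.01  1.63 -0.    1.52  0.91]
```

View pics/w21.png

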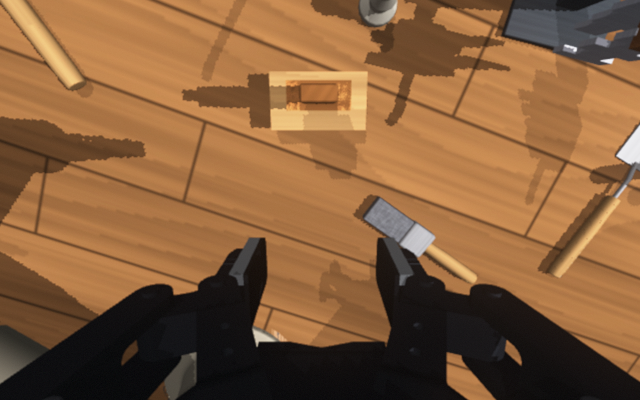

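View pics/s21.png

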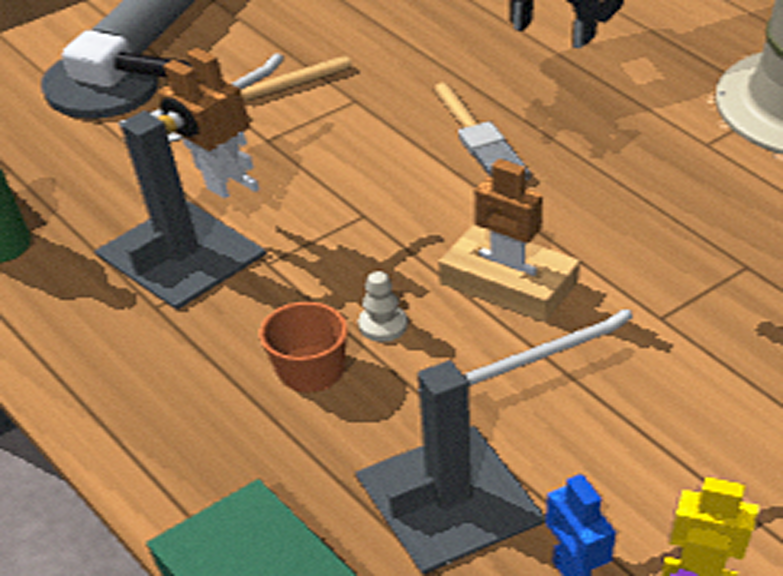

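View pics/t21.png

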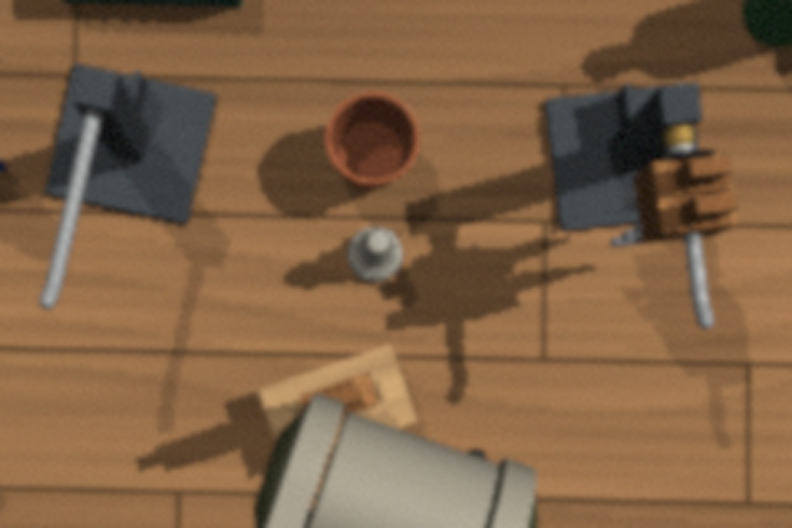

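The rear template stands in the rack and the two others hang at the stop. A quick check of how upright it is, from the depth image.

Run:
```python
from h import *
import pickle
c,d=pickle.load(open("pics/w21.pkl","rb")); K=np.array(c["intrinsics"]);T=np.array(c["world_from_camera"])
t=cv2.imread("pics/w21.png"); cv2.imwrite("pics/w21a.png",cv2.resize(t[62:140,262:375],None,fx=7,fy=7,interpolation=cv2.INTER_CUBIC))
for v in range(80,112,3):
    P=[]
    for u in (295,308,320,332,345):
        z=d[v,u]; p=T[:3,:3]@np.array([(u-K[0,2])/K[0,0]*z,-(v-K[1,2])/K[1,1]*z,-z])+T[:3,3]; P.append((*out(p,(477.1,15.4),20.1),round(p[2],0)))
    print(v,[tuple(float(x) for x in q) for q in P])
```

```text
80 [(-15.4, 20.6, 162.0), (-15.3, 9.1, 163.0), (-15.3, -1.5, 163.0), (-15.3, -12.1, 163.0), (-15.3, -23.6, 163.0)]
83 [(-12.9, 20.7, 162.0), (-9.9, 8.0, 202.0), (-9.9, -1.3, 202.0), (-9.8, -10.5, 203.0), (-12.8, -23.7, 162.0)]
86 [(-10.3, 20.6, 163.0), (-7.5, 7.9, 205.0), (-7.6, -1.3, 203.0), (-7.5, -10.5, 205.0), (-10.3, -23.7, 162.0)]
89 [(-7.8, 20.8, 162.0), (-5.4, 8.0, 204.0), (-5.4, -1.3, 203.0), (-5.3, -10.5, 205.0), (-7.8, -23.9, 161.0)]
92 [(-5.2, 20.8, 162.0), (-3.1, 7.9, 206.0), (-3.2, -1.3, 204.0), (-3.2, -10.5, 204.0), (-5.1, -23.7, 163.0)]
95 [(-2.7, 20.8, 162.0), (-0.9, 8.0, 206.0), (-0.9, -1.3, 206.0), (-1.0, -10.6, 203.0), (-2.6, -23.8, 163.0)]
98 [(-0.1, 20.9, 162.0), (1.3, 8.0, 204.0), (1.3, -1.3, 204.0), (1.3, -10.5, 205.0), (-0.1, -24.0, 161.0)]
101 [(2.5, 21.0, 162.0), (3.5, 8.1, 204.0), (3.5, -1.3, 205.0), (3.5, -10.6, 204.0), (2.5, -23.9, 163.0)]
104 [(5.1, 21.0, 163.0), (5.1, 9.3, 163.0), (5.1, -1.5, 163.0), (5.1, -12.2, 163.0), (5.1, -24.0, 162.0)]
107 [(7.7, 21.1, 162.0), (7.7, 9.3, 163.0), (7.7, -1.5, 161.0), (7.7, -12.3, 162.0), (7.7, -23.9, 164.0)]
110 [(10.4, 29.1, 44.0), (10.4, 12.9, 43.0), (10.4, -2.1, 44.0), (10.4, -17.1, 42.0), (10.5, -33.4, 43.0)]
```

View pics/w21a.png

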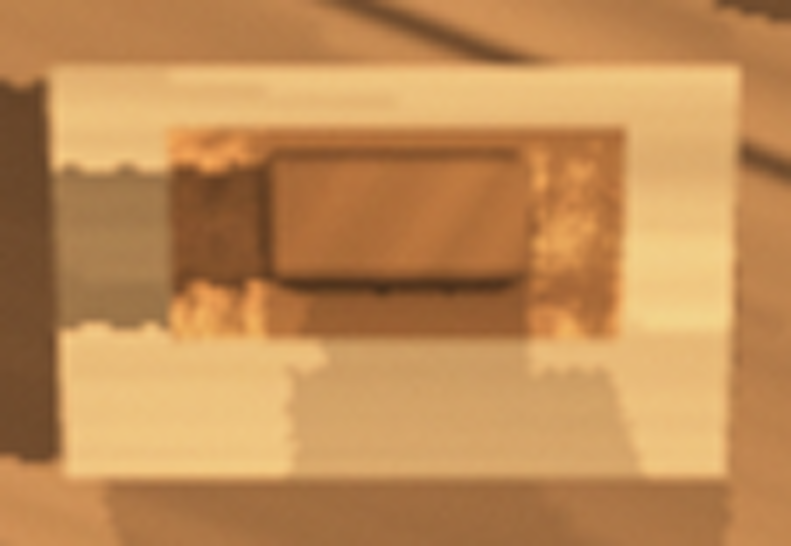

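Head top at 162 and grip top at 204 are exactly the fully-down values, with the lean around 1°. Handing in.

```bash
python3 -c "
from h import *
show(); print(finish_job())"
```

```text
t 29.82 p [410.1  -9.3 323.9] yawZ [ 0.343 -0.939  0.001] down [ 0.001 -0.001 -1.   ] F [ 0.4 -0.1 -0.1] g 49.8 j [-0.31 -0.    1.63 -0.    1.51  0.91]
the job is handed in; nothing more can be done
None
```

I moved the front template and then the middle one to the spare hook, stood the rear template in the rack slot, and handed the job in at 29.8 s.

- **Spare hook:** I pressed the front template on the rubber stop with about 7 N for 1 s, then pressed the middle template on it with 7–9 N for 1 s. I eased each one back until the force was gone, lowered it onto the rod and let go. The last pictures show both hanging close together at the disc.
- **Rack:** The rear template touched the slot floor with a brief 13 N. The depth image puts its head top at 162 mm and grip top at 204 mm, which are the fully-down values. It leans about 1°.
- **Clear of everything:** At hand-in the gripper was open and clear of everything, with force readings near zero. The nearby bystanders that the pictures show have not moved.

**Imperfect:** the two templates on the spare hook looked rolled slightly about the rod, a few degrees by eye. I didn't measure or correct this.

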